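Clean down the trimming station and close the sump

ROBOT

A 6-joint arm with a two-finger parallel gripper is mounted at the origin on a cart in front of the work surface, level with it; the furniture and walls round the work are solid. World frame = base frame: x ahead of the robot, y to its left, z up, the work surface at z = 0. Lengths are in mm, angles in rad, forces in N, time in s.
With the tool pointing down it reaches from about 400 to 925 mm from the base axis. Payload 12.5 kg.
Tool frame: the origin (TCP) lies between the finger pads; the fingertips stand 11 mm ahead of it and the grasp point (between the pads) lies 8 mm behind it (env.tip_extent is the distance from the TCP to the fingertips, in mm); x points along the fingers, z is the direction in which the jaws open and shut, and the axes are right-handed (so a half turn about x gives the same grasp; the last joint's range is limited). The gripper opens to 95 mm and grips with 3 to 60 N. Pads are 20 mm wide; open, the fingers measure 119 mm over their backs; the gripper's body (75 mm by 180 mm) begins 59 mm behind the grasp point.
Start: joints at [1.242, 0.491, 1.559, -0, 1.092, -0.106], TCP at [138.082, 609.573, 225.661] pointing down, gripper open.
Joint ranges: [-3.1, 3.1], [-0.84, 2.19], [0.05, 2.79], [-1.13, 4.28], [0.06, 2.93], [-2.69, 2.69]. Speed limits (rad/s): [2.22, 2.22, 2.79, 3.14, 3.14, 3.14].

INTERFACE

Orientations are given as [roll, pitch, yaw] about the fixed x, y, z axes, in that order (R = Rz(yaw) Ry(pitch) Rx(roll)).
In Python, from cell import status, imaging, env gives the robot as it stands. The module is installed in compiled form; this text tells all that it offers.
- The arm moves only by the tool apply_moves, never from a script. Its argument "increments" is a list of rows, each a list of 5 numbers: the closure, from 0 (fully open) to 1 (shut), then the shift along the tool's x, y, z in mm, then the turn about the tool's x in degrees. A call has 1 to 10 rows; each row shifts and turns the commanded pose from where the row before left it, along the tool's axes as they then stand; what a row does not reach is not made up. A row lasts 1/10 s, in which the tool goes at most 50 mm and 8.59 degrees, less where a joint would pass 70% of its speed; a pose out of reach is approached as far as the arm can. A call with a gripper value outside its range is refused whole. The fingers move at their own pace and stop on an object; the grip force is fixed at half the most. Time passes only in rows, so rows that do not move let the fingers close. It gives the time, the measured TCP pose, the force and the opening at its end, in the units of the state.
- status.state(): the state, without advancing time (a new reading comes with each control period).
- imaging.read_camera(name): name is "scene" or "top" or "wrist"; returns a dict with "pixels" (420x560x3 uint8, red, green, blue), "fovy" (degrees; the focal length in pixels is half the picture's height over the tangent of half this angle, whatever the lens; pixels are square), "cx", "cy" (the principal point, pixels), "R" (3x3) and "t" (3): a world point X has camera coordinates R X + t. Camera axes: x right, y down, z forward; pixel columns grow to the right and rows downward; lengths in mm; the calibration is good to about 2 mm. The wrist camera is an equidistant fisheye: a pixel r from the principal point sees the ray r / f radians off the axis. A picture is of the moment at which its call begins. There is no depth.
- env.job_done(): hands the job in, once; it reports no verdict.
The state is a dict: "t": time; "joints": joint angles; "qvel": joint speeds; "tau": joint torques, N m; "eef_pos": TCP position; "tcp_rot": TCP orientation; "ft_force": force on the tool from outside, world axes, zero at the start; "moment": the same for the moment, N m; "opening": opening from 0.0 (shut) to 1.0 (fully open).
Only numpy, scipy, OpenCV 4.12 (cv2) and the standard library are available. Lean on these libraries where they do the work, as an engineer would, in place of code of your own. Each camera call takes 0.05 s, during which the arm holds its last target. There are 200 camera calls.

TASK

Push all the sharp chips off the trimming plate into its catch pan with the scraper block, never touching the chips with the gripper, and stand the block back on its mat. Then take the cover by its handle, tilt it in under the lips of the sump box and lay it flat on the ledges inside. Last, work the pump lever three times, each time pulling it all the way down and easing it slowly right back up without ever letting it snap, and leave the other things on the bench where they are.

Things in the scene. Friction and masses are not known exactly. Their poses are not given: they have to be found in the camera images.
- trim_plate: Trimming plate, fixed, aluminium. Origin: centre of the plate at bench level; z up, x towards the catch pan. Flat top 30 mm above the bench, inside the rims x -65 to 65 mm, y -58 to 58 mm. Rims 12 mm higher than the top stand along both y sides and the x = -65 mm end; the edge at x = +65 mm is open and drops into the pan.
- pan (a point): Catch pan at the trimming plate's open edge: the centre of its floor, 4 mm above the bench, 93 mm along the plate's x axis. Inside 56 mm (x, 65 to 121 mm from the plate's centre) by 120 mm (y); outer walls 30 mm above the bench.
- scraper_grip (a point): Scraper block, loose, about 150 g, standing on its mat. Foot 36 mm (its x) by 72 mm (y) by 14 mm high, pushing with its flat long faces; on it a wooden grip rib 20 mm thick (x) by 46 mm (y), up to 51 mm above the underside. This point is 34 mm above the underside, in the middle of the rib; z up.
- mat: Parking mat of the scraper, fixed, black rubber, 90 mm (x) by 84 mm (y), 3 mm thick. Origin: centre of its underside on the bench.
- cover_grip (a point): Cover panel of the sump, loose, about 160 g, on the bench with its handle up. Plate 120 mm (its x) by 80 mm (y) by 6 mm; from its middle rises a black handle 12 mm thick (x) by 36 mm wide (y), up to 94 mm above the underside. This point is on the handle, 80 mm above the underside; z along the handle, away from the plate. It may go in either way round.
- cover_plate (a point): The same cover: the centre of its plate, 3 mm above the underside.
- sump: Sump box, fixed, grey, open at the top, 98 mm high. Origin: its centre at bench level; x along its length, y towards the pump, z up. Outside x -71 to 71 mm, y -52 to 52 mm; inside 130 mm long (x -65 to 65) and 92 mm wide (y -46 to 46).
- sump_mouth (a point): Centre of the sump's opening, at the top of the lips, 98 mm above the bench. Lips 6 mm thick overhang both x ends by 13 mm, so the opening is 104 mm (x) by 92 mm (y) and the cover cannot pass level: tilt it about y by some 40 degrees, bring the low edge under one lip to near the end wall, level it to about 28 degrees while the high edge passes the other lip, then level and centre.
- sump_seat (a point): Centre of the seat inside the sump, level with the tops of the two ledges, 22 mm above the bench and 70 mm below the lips' underside. The ledges run along both x ends, 14 mm wide. The seated cover has its plate's centre 3 mm above this point.
- pump_lever (a joint): Hand-pump lever at the sump's y side. rad: 0 = up (rest), 0.9 = fully down. A spring returns it: at the grip about 2 N at the top and 6 N at the bottom; let go, it snaps back at several rad/s. Easing means less than 1.5 rad/s.
- lever_grip (a point): Middle of the lever's grip bar: black round bar 14 mm thick along the sump's y axis, free at its outer (+y) end; the lever arm joins it 33 mm from this point on the -y side. About 159 mm above the bench at rest.
- lever_hinge (a point): Point on the lever's hinge axis (the sump's y axis), level with the grip's middle, 85 mm above the bench. The grip turns about it at 115 mm radius, from 40 degrees above the horizontal (on the -x side of the sump) to 11 degrees below.
- by_timer: Kitchen-type timer 33x52x47 mm, a bystander; origin at its underside.
- by_dish: Closed culture dish 60 mm across, 15 mm high, a bystander; origin at its underside.
- by_bowl: Small white porcelain bowl 46 mm across, 20 mm high, a bystander; origin at its underside.
- by_vial: Vial 21 mm across, 47 mm high, a bystander; origin at its underside.
- by_marker: Marker pen 134 mm long, 13 mm thick, a bystander; origin at its underside.
- chip_0_mid (a point): Loose chip, brick-brown, 13x10x9 mm, 10 g, on the trimming plate at the start (three to five of the five are there, the others absent). This point is its centre.
- chip_1_mid (a point): Loose chip, brick-brown, 13x10x9 mm, 10 g, on the trimming plate at the start (three to five of the five are there, the others absent). This point is its centre.
- chip_2_mid (a point): Loose chip, brick-brown, 13x10x9 mm, 10 g, on the trimming plate at the start (three to five of the five are there, the others absent). This point is its centre.
- chip_3_mid (a point): Loose chip, brick-brown, 13x10x9 mm, 10 g, on the trimming plate at the start (three to five of the five are there, the others absent). This point is its centre.
- chip_4_mid (a point): Loose chip, brick-brown, 13x10x9 mm, 10 g, on the trimming plate at the start (three to five of the five are there, the others absent). This point is its centre.

How it is judged (in metres and radians):
On the way, in this order (a step that is already met when the one before it is completed fails the run):
1. all chips lie in the catch pan and the scraper block stands on its mat (x of chip_0_mid in the frame of trim_plate between 0.064 and 0.123 m and y of chip_0_mid in the frame of trim_plate between -0.062 and 0.062 m and z of each of chip_0_mid, chip_1_mid, chip_2_mid, chip_3_mid, chip_4_mid in the frame of trim_plate below 0.027 m and x of chip_1_mid in the frame of trim_plate between 0.064 and 0.123 m and y of chip_1_mid in the frame of trim_plate between -0.062 and 0.062 m and x of chip_2_mid in the frame of trim_plate between 0.064 and 0.123 m and y of chip_2_mid in the frame of trim_plate between -0.062 and 0.062 m and x of chip_3_mid in the frame of trim_plate between 0.064 and 0.123 m and y of chip_3_mid in the frame of trim_plate between -0.062 and 0.062 m and x of chip_4_mid in the frame of trim_plate between 0.064 and 0.123 m and y of chip_4_mid in the frame of trim_plate between -0.062 and 0.062 m and horizontal distance between scraper_grip and mat below 0.04 m and angle between scraper_grip's own z axis and vertical below 0.08 rad and height (world z) of scraper_grip below 0.042 m), for 0.2 s.
2. the cover lies flat on the sump's ledges (x of cover_plate in the frame of sump between -0.008 and 0.008 m and y of cover_plate in the frame of sump between -0.009 and 0.009 m and z of cover_plate in the frame of sump between 0.022 and 0.029 m and angle between cover_plate's own z axis and vertical below 0.05 rad), for 0.2 s.
3. first pull: the lever is all the way down (all of step 2 and value of joint pump_lever above 0.84 rad), for 0.1 s.
4. first pull: the lever is back up (all of step 2 and value of joint pump_lever below 0.08 rad), for 0.1 s.
5. second pull: the lever is all the way down (all of step 3), for 0.1 s.
6. second pull: the lever is back up (all of step 4), for 0.1 s.
7. third pull: the lever is all the way down (all of step 5), for 0.1 s.
At the end, for the whole second after the job is handed in: Every chip is in the catch pan; the cover lies flat (within 3 degrees) on both ledges inside the sump, about centred (within 8 mm); the pump lever is back up (under 0.06 rad); the scraper block stands upright on its mat, its centre within 40 mm of the mat's centre (all of step 1 and all of step 2 and value of joint pump_lever below 0.06 rad and linear speed of cover below 0.03 m/s); the robot touches nothing.
It fails at once if the pump lever snaps back (faster than 1.5 rad/s) (velocity of joint pump_lever below -1.5 rad/s).
It fails at once if the gripper's fingers touch a chip (contact force between the fingers and chip_0 above 0.5 N or contact force between the fingers and chip_1 above 0.5 N or contact force between the fingers and chip_2 above 0.5 N or contact force between the fingers and chip_3 above 0.5 N or contact force between the fingers and chip_4 above 0.5 N).
It fails at once if another thing on the bench is moved more than 25 mm (distance of any of by_timer, by_dish, by_bowl, by_vial, by_marker from where it was at the start of the episode above 0.025 m).
Of chip_0, chip_1, chip_2, chip_3, chip_4 only 3 to 5 are there at a start; the rules pass over those that are not, and their reading is None.
At some moment in a run one of cover, scraper may be knocked a few centimetres aside while the robot is not near it.
It also fails if it takes over 208 s, if anything falls off the work surface, if the arm or the gripper's body presses on something with over 40 N, if the wrist force passes 120 N, or if a joint passes its speed limit or range.

## Working session

There is one attempt and no reset: what is moved stays moved. The work goes in short steps, Python scripts to look and compute and a tool call to move; the robot and the scene stay as the last step left them, time stands still between calls to the robot, and variables do not carry over. Pictures are saved under pics/ and viewed, about 12 in all and at most 16, crops included, and the job is handed in when it is done.

Besides the shell and the picture viewer there is one more tool, called after "Call:" by a JSON object that holds its "method" and its "body". apply_moves: Moves the arm, as the interface text tells. Its arguments: {"type":"object","properties":{"increments":{"type":"array"}},"required":["increments"]}

```bash
mkdir -p pics
cat > h.py <<'E'
import numpy as np, cv2
from cell import status, imaging, env
from scipy.spatial.transform import Rotation as Ro
def cam(n,save=None):
    c=imaging.read_camera(n); c['R']=np.array(c['R']); c['t']=np.array(c['t']).reshape(3)
    c['f']=210/np.tan(np.radians(c['fovy'])/2); c['n']=n
    if save: cv2.imwrite('pics/'+save,np.array(c['pixels'])[:,:,::-1])
    return c
def ray(c,u,v):
    x=(u-c['cx']);y=(v-c['cy'])
    if c['n']=='wrist':
        r=np.hypot(x,y); th=r/c['f']; s=np.sin(th)/max(r,1e-9); d=np.array([x*s,y*s,np.cos(th)])
    else: d=np.array([x/c['f'],y/c['f'],1.])
    return -c['R'].T@c['t'], c['R'].T@d
def onz(c,u,v,z):
    o,d=ray(c,u,v); return o+d*(z-o[2])/d[2]
def proj(c,X):
    p=c['R']@np.array(X,float)+c['t']
    if c['n']=='wrist':
        r=np.hypot(p[0],p[1]);th=np.arctan2(r,p[2]);return np.array([c['cx']+c['f']*th*p[0]/max(r,1e-9),c['cy']+c['f']*th*p[1]/max(r,1e-9)])
    return np.array([c['cx']+c['f']*p[0]/p[2],c['cy']+c['f']*p[1]/p[2]])
E
python3 - <<'E'
from h import *
print(status.state())
for n in('scene','top','wrist'):
    c=cam(n,n+'0.png'); print(n,c['fovy'],c['f'],c['cx'],c['cy'],-c['R'].T@c['t'],c['R'].round(3).tolist())
print(env.tip_extent)
E
```

```text
{'t': 0.0, 'joints': array([ 1.24243633e+00,  4.91583271e-01,  1.55947097e+00, -1.74964817e-05,
        1.09166326e+00, -1.05583059e-01]), 'qvel': array([ 5.71763206e-04,  2.09030706e-03, -1.79204134e-03, -2.10399993e-05,
       -7.74384811e-04, -1.28015020e-03]), 'tau': array([ 1.67682003e-03, -6.12674046e+01, -2.58189815e+01,  6.92848535e-02,
        4.81891294e-02, -1.04471821e-04]), 'eef_pos': array([137.98281463, 609.33992333, 225.03959128]), 'tcp_rot': array([ 3.04980369,  1.56967137, -1.88535415]), 'ft_force': array([ 0.37200935, -0.18855436,  0.17961015]), 'moment': array([0.0052629 , 0.01621598, 0.02384865]), 'opening': 1.0017617617028205}
scene 48.21904603796586 469.2516197990442 279.6188917801455 208.70475762888515 [-155.76746557 -483.71386912  567.56312152] [[0.718, -0.696, -0.006], [-0.299, -0.301, -0.906], [0.628, 0.652, -0.424]]
top 57.609613619890055 381.9126827158954 277.92251873985487 214.09302410589405 [362.64592277 188.22453782 940.74384948] [[-0.026, -1.0, -0.0], [-0.983, 0.025, -0.18], [0.18, -0.005, -0.984]]
wrist 65.70646984690485 325.19226210127806 274.61986883393115 214.29346575358196 [ 74.55584669 624.39295246 384.29849499] [[0.221, 0.975, -0.001], [0.948, -0.215, 0.234], [0.228, -0.053, -0.972]]
11.0
```

View pics/scene0.png

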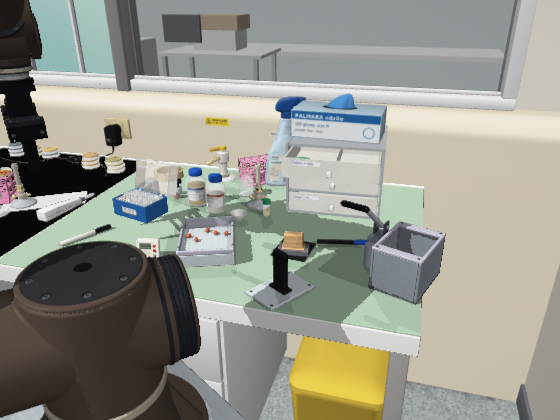

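View pics/top0.png

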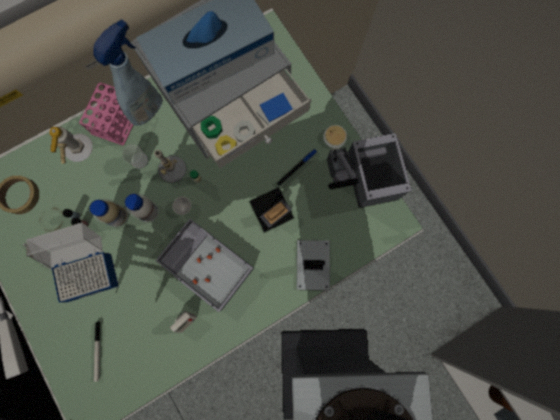

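The scene view shows the plate at (208,242), scraper at (293,243), cover at (281,280), sump at (407,262) and lever at (360,210). The top view shows the same things. I'll zoom in.

Run:
```python
import cv2
a=cv2.imread('pics/top0.png')[125:325,150:416]; a=cv2.convertScaleAbs(a,alpha=1.4,beta=15)
cv2.imwrite('pics/top0c.png',cv2.resize(a,None,fx=3,fy=3,interpolation=cv2.INTER_CUBIC))
a=cv2.imread('pics/scene0.png')[185:310,130:450]
cv2.imwrite('pics/sc0c.png',cv2.resize(a,None,fx=2.5,fy=2.5,interpolation=cv2.INTER_CUBIC))
```

```text
(no output)
```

View pics/top0c.png

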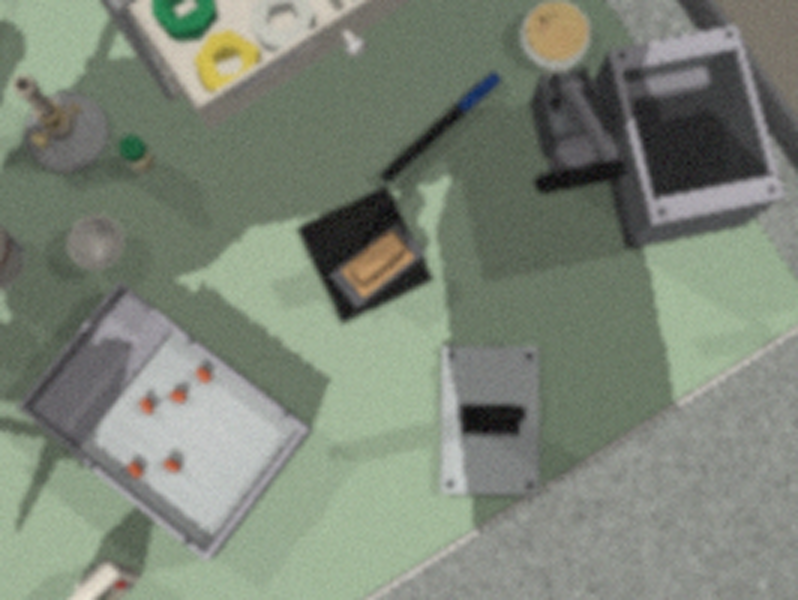

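View pics/sc0c.png

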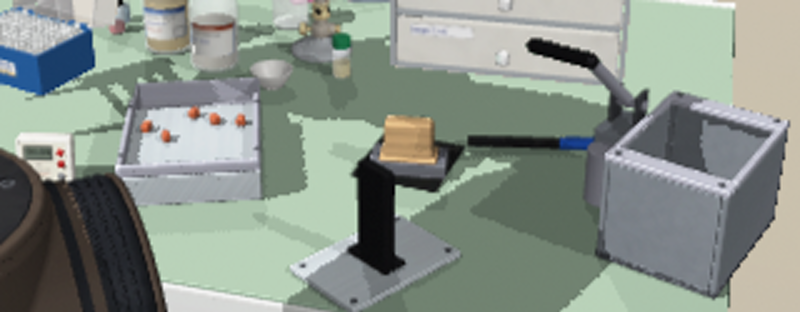

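The crop shows five chips at (147,404), (179,395), (204,373), (136,468) and (173,463). The pan is at upper left and the scraper sits on its mat at (378,265). The cover handle top is at (492,420), the sump lips span (610,50) to (778,190), and the lever bar is at (580,176).

```bash
cat > m.py <<'E'
from h import *
c=cam('top')
def P(cu,cv,z): return onz(c,150+cu/3-.33,125+cv/3-.33,z)
def show(name,pts,z):
    X=np.array([P(*p,z) for p in pts]); print(name,X[:,:2].round(1).tolist(),'mean',X[:,:2].mean(0).round(1),'sides',[round(float(np.linalg.norm(X[i,:2]-X[i-1,:2])),1) for i in range(len(X))]); return X
X=show('sump',[(612,50),(735,30),(778,190),(645,222)],98)
show('plate outer: pan ne, pan sw, low sw, low e (z42/30)',[(120,290),(25,405)],30)
show('plate low',[(208,553),(308,430)],42)
show('chips',[(147,404),(179,395),(204,373),(136,468),(173,463)],34.5)
X=show('mat',[(300,228),(385,188),(432,275),(343,321)],3)
show('rib',[(343,268),(400,231),(417,258),(358,298)],54)
X=show('cover',[(443,346),(538,347),(538,493),(442,492)],6)
show('handle',[(462,406),(524,406),(520,433),(462,432)],94)
show('lever',[(540,184),(620,168)],159)
show('timer/marker/vial/bowl',[(90,590),(385,177),(497,80),(133,150),(95,240)],10)
show('wallthings: jar',[(555,35)],30)
E
python3 m.py
```

```text
sump [[684.4, 3.9], [698.3, -92.7], [569.6, -114.9], [547.4, -12.6]] mean [625.  -54.1] sides [138.0, 97.6, 130.6, 104.7]
plate outer: pan ne, pan sw, low sw, low e (z42/30) [[517.2, 397.7], [427.0, 471.3]] mean [472.1 434.5] sides [116.5, 116.5]
plate low [[310.1, 324.6], [401.1, 247.0]] mean [355.6 285.8] sides [119.6, 119.6]
chips [[424.9, 373.9], [431.4, 348.8], [448.2, 329.1], [375.5, 381.9], [378.6, 353.1]] mean [411.7 357.4] sides [50.8, 25.9, 25.9, 89.8, 29.0]
mat [[570.6, 254.0], [603.2, 181.9], [527.8, 144.8], [491.1, 219.5]] mean [548.2 200.1] sides [86.6, 79.1, 84.1, 83.2]
rib [[526.2, 217.0], [554.8, 171.3], [532.7, 158.5], [502.0, 205.7]] mean [528.9 188.1] sides [26.7, 53.9, 25.5, 56.3]
cover [[468.0, 137.9], [465.2, 60.1], [347.9, 66.0], [350.7, 142.8]] mean [407.9 101.7] sides [117.4, 77.8, 117.4, 76.9]
handle [[413.4, 130.2], [412.3, 84.7], [392.7, 88.5], [394.5, 130.9]] mean [403.2 108.6] sides [18.9, 45.6, 19.9, 42.5]
lever [[563.3, 74.0], [573.5, 17.0]] mean [568.4  45.5] sides [57.9, 57.9]
timer/marker/vial/bowl [[282.3, 422.0], [610.9, 181.7], [693.7, 84.2], [639.8, 393.2], [563.2, 423.7]] mean [558. 301.] sides [280.9, 407.1, 127.9, 313.7, 82.4]
wallthings: jar [[724.9, 36.1]] mean [724.9  36.1] sides [0.0]
```

```bash
cat >> h.py <<'E'
def pose():
    s=status.state(); R=Ro.from_euler('xyz',s['tcp_rot']).as_matrix(); return np.array(s['eef_pos']),R,s
def go(x,y,z,jaw,sym=True):
    """needed turn (deg about tool x), then shift in tool axes after the turn, mm"""
    p,R,s=pose(); j0=np.degrees(np.arctan2(R[1,2],R[0,2]))
    d=-(jaw-j0)   # tool x down: + turn about tool x = - world yaw
    d=(d+90)%180-90 if sym else (d+180)%360-180
    R2=R@Ro.from_euler('x',d,degrees=True).as_matrix()
    sh=R2.T@(np.array([x,y,z])-p)
    print('turn %.1f (alt %.1f) then shift'%(d,d-180*np.sign(d)),sh.round(1),'q6 %.2f'%s['joints'][5],'jaw0 %.1f'%j0,'pos',p.round(1))
E
python3 - <<'E'
from h import *
p,R,s=pose();print(R.round(3).tolist())
go(529,188,200,122)
go(529,188,31,122)
E
```

```text
[[-0.0, -0.975, 0.221], [-0.001, 0.221, 0.975], [-1.0, 0.0, -0.001]]
turn -44.8 (alt 135.2) then shift [  25.5 -108.2 -564.6] q6 -0.11 jaw0 77.2 pos [138.  609.4 225.3]
turn -44.8 (alt 135.2) then shift [ 194.5 -108.3 -564.5] q6 -0.11 jaw0 77.2 pos [138.  609.4 225.3]
```

Call:
{"method": "apply_moves", "body": {"increments": [[0,0,0,0,-7.5],[0,0,0,0,-7.5],[0,0,0,0,-7.5],[0,0,0,0,-7.5],[0,0,0,0,-7.5],[0,0,0,0,-7.3],[0,0,-8,-40,0],[0,0,-8,-40,0],[0,0,-8,-40,0],[0,0,-8,-40,0]]}}

```text
t: 1.2
eef_pos: [250.8, 489.7, 225.6]
tcp_rot: [2.361, 1.571, -1.792]
ft_force: [0.7, 0.4, -0.6]
opening: 0.997
```

Call:
{"method": "apply_moves", "body": {"increments": [[0,2,-8,-40,0],[0,2,-8,-40,0],[0,2,-8,-40,0],[0,2,-8,-40,0],[0,3,-8,-40,0],[0,3,-8,-40,0],[0,3,-8,-40,0],[0,3,-8,-40,0],[0,3,-8,-40,0],[0,2,-4,-44,0]]}}

```text
t: 2.2
eef_pos: [529.8, 187.6, 200.4]
tcp_rot: [0.015, 1.571, 2.145]
ft_force: [0.4, -0.3, -0.1]
opening: 1.002
```

Run:
```python
from h import *
go(529,188,200,122)
c=cam('wrist','w1.png')
print(proj(c,[529,188,54]),proj(c,[529,188,0]))
```

```text
turn 0.0 (alt -180.0) then shift [0.4 0.4 0.8] q6 -1.91 jaw0 122.0 pos [529.8 187.6 200.4]
[275.18895755 205.25364657] [275.12147467 195.33274387]
```

View pics/w1.png

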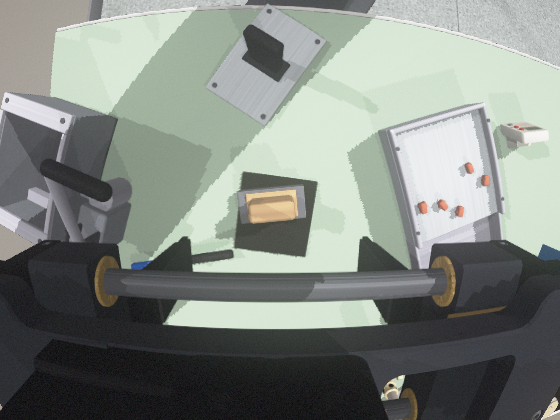

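The wrist view shows the scraper rib at (272,206) on the mat, the cover at (265,65), the plate with five chips at (445,180), and the sump and lever at left.

```bash
cat > w.py <<'E'
from h import *
def rib(c,z=54,show=True):
    im=np.array(c['pixels']); hsv=cv2.cvtColor(im,cv2.COLOR_RGB2HSV)
    m=cv2.inRange(hsv,(8,60,110),(24,255,255)); m=cv2.morphologyEx(m,cv2.MORPH_OPEN,np.ones((3,3)))
    cs,_=cv2.findContours(m,cv2.RETR_EXTERNAL,cv2.CHAIN_APPROX_NONE)
    for k in cs:
        if cv2.contourArea(k)<300: continue
        P=np.array([onz(c,*p[0],z)[:2] for p in k],np.float32)
        print('wood px',k.mean((0,1)).round(),cv2.minAreaRect(P))
def chips(c,z=34.5):
    im=np.array(c['pixels']); hsv=cv2.cvtColor(im,cv2.COLOR_RGB2HSV)
    m=cv2.inRange(hsv,(0,110,70),(11,255,255))
    n,_,st,ce=cv2.connectedComponentsWithStats(m); out=[]
    for i in range(1,n):
        if 12<st[i,4]<400: out.append((ce[i].round(),st[i,4],onz(c,*ce[i],z)[:2].round(1)))
    return out
E
python3 - <<'E'
from w import *
import cv2
c=cam('wrist');rib(c)
for o in chips(c): print(*o)
E
```

```text
wood px [446. 280.] ((504.6248474121094, 394.39404296875), (67.23646545410156, 28.541086196899414), 47.871822357177734)
wood px [277. 205.] ((532.1114501953125, 185.27484130859375), (29.839200973510742, 48.028961181640625), 37.55998992919922)
[475. 167.] 27 [376.3 354.6]
[490. 179.] 28 [373.6 383.2]
[428. 207.] 43 [447.2 329.4]
[448. 204.] 36 [430.8 349.6]
[465. 210.] 36 [423.3 374.6]
```

Run:
```python
from h import *
c=cam('wrist','w1b.png'); print(-c['R'].T@c['t'])
a=cv2.imread('pics/w1b.png')[160:265,215:335]
cv2.imwrite('pics/w1c.png',cv2.resize(a,None,fx=5,fy=5,interpolation=cv2.INTER_CUBIC))
```

```text
[475.93449025 151.4766164  359.20407182]
```

View pics/w1c.png

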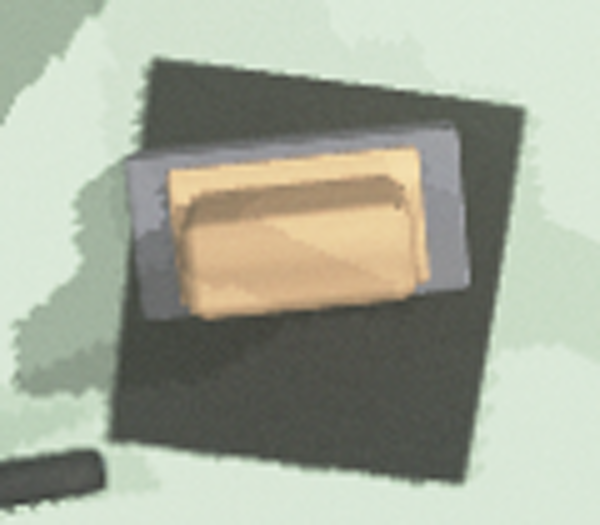

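The zoom shows the scraper foot corners at (127,160), (458,127), (470,288) and (145,320), and the mat corners at (150,60), (525,108), (463,482) and (110,440).

Run:
```python
from h import *
c=cam('wrist')
def f(pts,z):
    P=np.array([onz(c,215+(u-2)/5,160+(v-2)/5,z)[:2] for u,v in pts],np.float32); print(P.round(1).tolist(),cv2.minAreaRect(P),P.mean(0))
f([(127,162),(458,129),(470,288),(145,320)],17)
f([(150,60),(525,108),(463,482),(110,440)],3)
go(535,190,31,128)
```

```text
[[543.0, 151.6999969482422], [499.70001220703125, 208.0], [527.5999755859375, 229.3000030517578], [571.0999755859375, 172.8000030517578]] ((535.3922119140625, 190.43359375), (35.146236419677734, 71.46913146972656), 37.58604049682617) [535.34863 190.46306]
[[523.5, 144.3000030517578], [488.70001220703125, 220.39999389648438], [569.7999877929688, 256.8999938964844], [604.4000244140625, 181.3000030517578]] ((546.570556640625, 200.85946655273438), (88.95907592773438, 83.69004821777344), 24.588153839111328) [546.61395 200.7323 ]
turn -6.1 (alt 173.9) then shift [169.3  -6.1  -2.2] q6 -1.90 jaw0 121.9 pos [529.  188.  200.3]
```

Call:
{"method": "apply_moves", "body": {"increments": [[0,0,-6,-1,-5.7],[0,30,0,0,0],[0,30,0,0,0],[0,30,0,0,0],[0,30,0,0,0],[0,25,0,0,0],[0,15,0,0,0],[0,8.5,0,0,0],[0,0,0,0,0],[1,0,0,0,0]]}}

```text
t: 3.4
eef_pos: [534.4, 191.7, 32.8]
tcp_rot: [-1.846, 1.57, 0.385]
ft_force: [-0.4, 0.1, 0.9]
opening: 0.96
```

Call:
{"method": "apply_moves", "body": {"increments": [[1,0,0,0,0],[1,0,0,0,0],[1,0,0,0,0],[1,0,0,0,0],[1,0,0,0,0],[1,0,0,0,0]]}}

```text
t: 4.0
eef_pos: [534.6, 191.0, 32.3]
tcp_rot: [-2.037, 1.57, 0.192]
ft_force: [0.5, -2.1, 1.3]
opening: 0.483
```

Run:
```python
from h import *
go(535.4,190.4,31,127.6)
print(pose()[2]['opening'])
```

```text
turn 0.1 (alt -179.9) then shift [ 1.3 -0.2 -1. ] q6 -2.00 jaw0 127.7 pos [534.6 191.   32.3]
0.4829076817510408
```

Run:
```python
from h import *
go(450,300,170,141.9)
```

```text
turn -14.2 (alt 165.8) then shift [-137.8  -33.6  133.8] q6 -2.00 jaw0 127.7 pos [534.6 191.   32.3]
```

Call:
{"method": "apply_moves", "body": {"increments": [[1,-10,0,0,0],[1,-30,0,0,0],[1,-40,0,0,0],[1,-40,0,0,-7.1],[1,-18,0,0,-7.1],[1,0,-10,40,0],[1,0,-10,40,0],[1,0,-10,40,0],[1,0,-4,14,0],[1,0,0,0,0]]}}

```text
t: 5.0
eef_pos: [448.8, 301.7, 170.7]
tcp_rot: [-1.504, 1.571, 0.975]
ft_force: [-0.6, -0.1, -1.2]
opening: 0.48
```

Run:
```python
from w import *
go(450,300,170,141.9)
c=cam('wrist','w2.png')
for o in chips(c): print(*o)
```

```text
turn 0.2 (alt -179.8) then shift [ 0.7  0.6 -2. ] q6 -2.01 jaw0 142.1 pos [448.8 301.7 170.7]
[452. 182.] 21 [289.6 390.7]
[368. 206.] 46 [377.2 354.4]
[385. 226.] 63 [374.6 382.4]
[340. 248.] 50 [422.8 373.1]
```

View pics/w2.png

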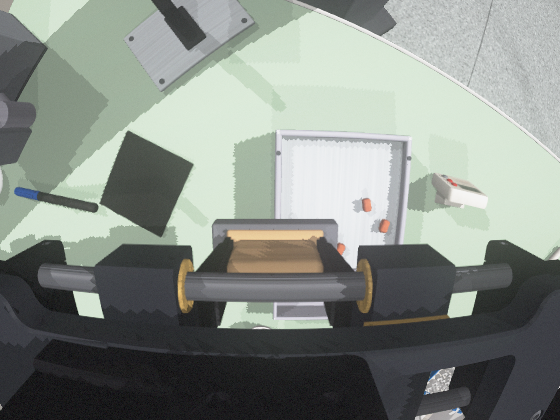

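The plate's closed-end outer corners are at (276,131) and (411,136), the sides run down the picture, and the chips are where the top view put them.

Run:
```python
from w import *
c=cam('wrist')
A,B,L,Rr=[onz(c,*p,42)[:2] for p in [(276,131),(411,136),(275,216),(402,245)]]
print(A,B,np.linalg.norm(A-B),L,Rr)
d=lambda a,b:np.degrees(np.arctan2(*(b-a)[::-1]))
print(d(A,B)-90,d(A,L),d(B,Rr))
th=np.radians(51.8);ex=np.array([np.cos(th),np.sin(th)]);ey=np.array([-ex[1],ex[0]])
w=(np.linalg.norm(A-B)-116)/2; print('rim',w)
for rim in (3,w):
    O=(A+B)/2+ex*(65+rim);print(O)
O=(A+B)/2+ex*(65+4)
for q in [(424.9,373.9),(431,349.2),(448,329.1),(375.5,382.2),(377.2,354.2)]: print(((np.array(q)-O)@ex).round(1),((np.array(q)-O)@ey).round(1))
for x,y in [(-40,-19),(54,-19),(-40,19),(54,19)]: print((O+ex*x+ey*y).round(1))
x,y,_=O+ex*-40+ey*-19 if 0 else (*(O+ex*-40+ey*-19),0)
go(x,y,90,141.8)
```

```text
[405.15720142 245.91795419] [306.25347809 323.25396281] 125.55000883718508 [452.94872462 305.75347626] [372.37995536 406.07418092]
51.97700218445047 51.38511663371003 51.39494435717604
rim 4.7750044185925375
[397.75711064 338.02422723]
[398.85478828 339.41912669]
44.0 0.9
28.3 -19.2
23.1 -45.0
20.0 44.8
-1.0 26.2
[388.6 295.6]
[446.7 369.5]
[358.7 319.1]
[416.8 393. ]
turn 0.2 (alt -179.8) then shift [80.4 41.8 45.6] q6 -2.01 jaw0 142.0 pos [450.2 300.2 170.4]
```

Call:
{"method": "apply_moves", "body": {"increments": [[1,0,20,23,0.2],[1,0,22,23,0],[1,30,0,0,0],[1,30,0,0,0],[1,25,0,0,0],[1,10,0,0,0],[1,0,0,0,0],[1,0,0,0,0]]}}

```text
t: 5.9
eef_pos: [388.5, 295.7, 75.8]
tcp_rot: [-1.92, 1.57, 0.553]
ft_force: [-0.9, -0.6, -0.8]
opening: 0.484
```

Run:
```python
from w import *
go(388.9,295.3,60.3,141.7)
c=cam('scene','s2.png')
a=cv2.imread('pics/s2.png')[150:300,100:300]
cv2.imwrite('pics/s2c.png',cv2.resize(a,None,fx=4,fy=4,interpolation=cv2.INTER_CUBIC))
```

```text
turn -0.0 (alt 180.0) then shift [15.5  0.1 -0.5] q6 -1.96 jaw0 141.7 pos [388.5 295.7  75.8]
```

View pics/s2c.png

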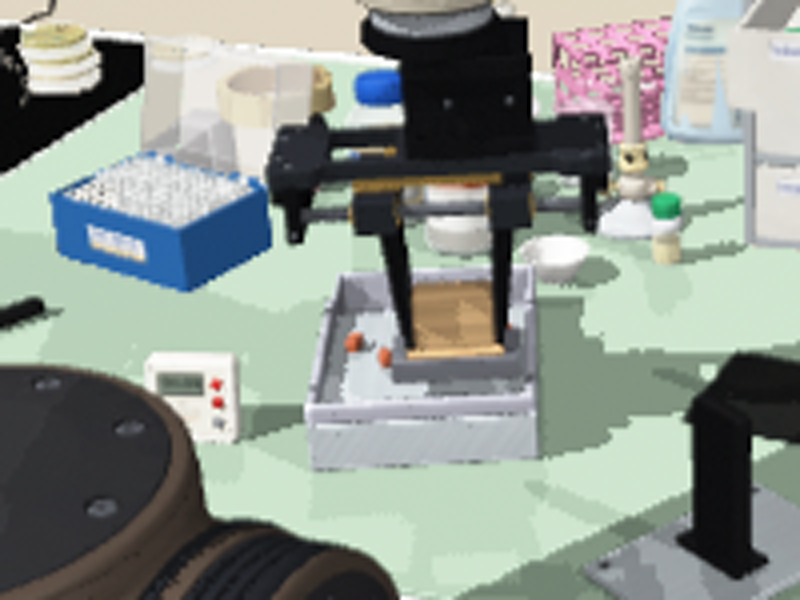

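The block hangs inside the rims, with the fingers over its foot. Starting stroke 1.

Call:
{"method": "apply_moves", "body": {"increments": [[1,8,0,0,0],[1,7.5,0,0,0],[1,0,-8,0,0],[1,0,-12,0,0],[1,0,-12,0,0],[1,0,-12,0,0],[1,0,-12,0,0],[1,0,-12,0,0],[1,0,-12,0,0],[1,0,-8,0,0]]}}

```text
t: 6.95
eef_pos: [443.0, 366.0, 59.6]
tcp_rot: [-1.744, 1.57, 0.73]
ft_force: [-0.8, 0.5, -1.2]
opening: 0.481
```

Call:
{"method": "apply_moves", "body": {"increments": [[1,0,-6,0,0],[1,0,-3,0,0],[1,0,0,0,0],[1,-20,0,0,0],[1,-20,0,0,0],[1,0,25,0,0],[1,0,25,8,0],[1,0,25,15,0],[1,0,20,15,0],[1,0,0,0,0]]}}

```text
t: 7.95
eef_pos: [356.3, 319.7, 99.8]
tcp_rot: [1.211, 1.568, -2.598]
ft_force: [-0.9, 0.6, -1.5]
opening: 0.483
```

Run:
```python
from w import *
go(358.6,319.1,60.3,141.7)
for n in('top','scene'):
  c=cam(n,n+'3.png')
  for o in chips(c,34.5): print(n,*o)
```

```text
turn 0.1 (alt -179.9) then shift [39.5 -1.1 -2.2] q6 -1.88 jaw0 141.8 pos [356.3 319.7  99.8]
scene [196. 239.] 13 [376.6 354.3]
```

Call:
{"method": "apply_moves", "body": {"increments": [[1,20,-1,-2.2,0],[1,19.2,0,0,0],[1,0,-8,0,0],[1,0,-12,0,0],[1,0,-12,0,0],[1,0,-12,0,0],[1,0,-12,0,0],[1,0,-12,0,0],[1,0,-12,0,0],[1,0,-8,0,0]]}}

```text
t: 9.05
eef_pos: [416.8, 390.5, 60.5]
tcp_rot: [-1.715, 1.57, 0.759]
ft_force: [0.2, -0.1, -1.5]
opening: 0.483
```

Call:
{"method": "apply_moves", "body": {"increments": [[1,0,-6,0,0],[1,0,-2,0,0],[1,0,0,0,0],[1,-40,0,0,0],[1,-40,0,0,0],[1,-30,0,-25,0],[1,0,10,-50,0],[1,0,15,-50,0],[1,0,15,-30,0],[1,0,0,0,0]]}}

```text
t: 10.05
eef_pos: [517.3, 267.4, 170.4]
tcp_rot: [1.974, 1.57, -1.84]
ft_force: [-1.2, 1.0, -1.3]
opening: 0.485
```

Run:
```python
from w import *
go(546,201,100,127.6)
c=cam('wrist','w4.png')
for z in (34.5,9):
  for o in chips(c,z): print(*o)
th=np.radians(51.7);ex=np.array([np.cos(th),np.sin(th)]);ey=np.array([-ex[1],ex[0]])
for o in chips(c,9): print(((o[2]-[398.4,338.8])@ex).round(),((o[2]-[398.4,338.8])@ey).round())
```

```text
turn 13.9 (alt -166.1) then shift [ 70.4  17.7 -70.1] q6 -2.11 jaw0 141.5 pos [517.3 267.4 170.4]
```

View pics/w4.png

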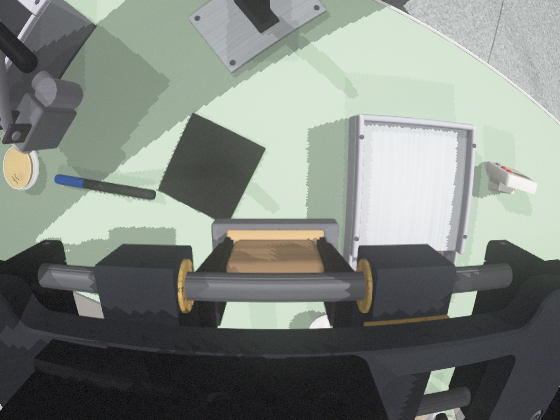

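The visible plate is clear of chips. I'll put the block back on the mat.

Call:
{"method": "apply_moves", "body": {"increments": [[1,0,9,-35,7],[1,0,9,-35,6.9],[1,35,0,0,0],[1,35,0,0,0],[1,30,0,0,0],[1,20,0,0,0],[1,10,0,0,0],[1,4,0,0,0],[1,0,0,0,0]]}}

```text
t: 11.0
eef_pos: [556.1, 211.5, 36.7]
tcp_rot: [-1.522, 1.571, 0.71]
ft_force: [-0.8, -0.1, -1.1]
opening: 0.479
```

Run:
```python
from w import *
go(546,201,32.3,127.6)
```

```text
turn 0.3 (alt -179.7) then shift [ 4.4 14.4 -2.2] q6 -1.98 jaw0 127.9 pos [556.1 211.5  36.7]
```

Call:
{"method": "apply_moves", "body": {"increments": [[1,0,7,-2,0],[1,0,7,0,0],[1,2.5,0,0,0],[1,1.7,0,0,0],[1,0,0,0,0],[0.3,0,0,0,0],[0,0,0,0,0],[0,0,0,0,0],[0,0,0,0,0]]}}

```text
t: 11.9
eef_pos: [546.4, 200.9, 32.3]
tcp_rot: [-1.696, 1.571, 0.535]
ft_force: [0.2, -0.0, -0.3]
opening: 0.762
```

Call:
{"method": "apply_moves", "body": {"increments": [[0,-20,0,0,0],[0,-40,0,0,0],[0,-50,0,0,0],[0,-50,0,0,0],[0,0,40,-20,0],[0,0,40,-20,0],[0,0,40,-20,0],[0,0,0,0,0],[0,0,0,0,0]]}}

```text
t: 12.8
eef_pos: [488.4, 79.2, 192.7]
tcp_rot: [-1.986, 1.57, 0.243]
ft_force: [-0.6, 0.6, -0.1]
opening: 1.0
```

Run:
```python
from w import *
go(403,104,150,92)
c=cam('top','t5.png')
w=cam('wrist','w5.png')
rib(c)
th=np.radians(51.7);ex=np.array([np.cos(th),np.sin(th)]);ey=np.array([-ex[1],ex[0]])
for o in chips(c,9): print(*o,((o[2]-[398.4,338.8])@ex).round(),((o[2]-[398.4,338.8])@ey).round())
a=cv2.imread('pics/t5.png')[170:325,150:350];b=cv2.imread('pics/w5.png')
cv2.imwrite('pics/c5.png',np.vstack([cv2.resize(a,(400,310),interpolation=cv2.INTER_CUBIC),cv2.resize(b,(400,300))]))
```

```text
turn 35.7 (alt -144.3) then shift [42.6 84.6 27.7] q6 -2.20 jaw0 127.7 pos [488.4  79.2 192.7]
```

View pics/c5.png

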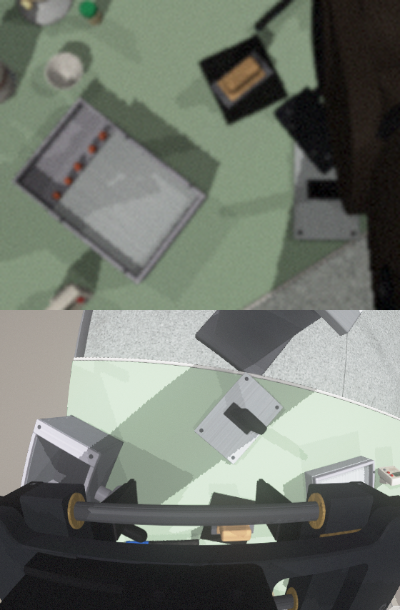

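The top crop shows five chips in a row near the open edge, from (56,195) to (104,134), and the block on its mat. I need to check which side of the edge the chips are on.

```bash
python3 - <<'E'
from w import *
c=cam('top')
th=np.radians(51.7);ex=np.array([np.cos(th),np.sin(th)]);ey=np.array([-ex[1],ex[0]])
for z in (8.5,34.5):
  for u,v in [(56,195),(68,183),(81,168),(93,149),(104,134)]:
    q=onz(c,150+u/2-.25,170+v/2-.25,z)[:2]-[398.4,338.8]; print(z,(q@ex).round(1),(q@ey).round(1))
O=np.array([398.4,338.8])
for x,y,z in [(65,-58,30),(65,58,30),(121,0,4),(65,0,4)]:
    q=O+ex*x+ey*y; p=proj(c,[*q,z]); print((x,y,z),((p-[150,170])*2).round(1))
w=cam('wrist'); print(-w['R'].T@w['t'],-c['R'].T@c['t'])
E
python3 - <<'E'
import cv2
a=cv2.imread('pics/t5.png')[205:285,150:250]
cv2.imwrite('pics/c5b.png',cv2.resize(cv2.convertScaleAbs(a,alpha=1.6),None,fx=6,fy=6,interpolation=cv2.INTER_CUBIC))
E
```

```text
8.5 77.8 48.0
8.5 75.4 28.1
8.5 74.2 4.6
8.5 77.2 -22.2
8.5 78.0 -44.6
34.5 71.8 44.8
34.5 69.4 25.5
34.5 68.3 2.6
34.5 71.1 -23.4
34.5 71.9 -45.2
(65, -58, 30) [115.4 128.9]
(65, 58, 30) [ 53.8 207.1]
(121, 0, 4) [ 54.2 142. ]
(65, 0, 4) [ 89.6 169.3]
[437.3625021   40.98748288 351.33578411] [362.64592277 188.22453782 940.74384948]
```

View pics/c5b.png

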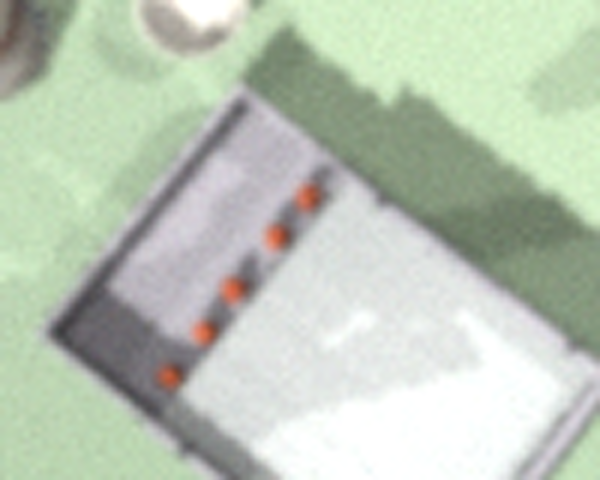

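All five chips lie at x≈77 mm in the plate frame, past the edge and in the pan. Next I'll locate the cover from the wrist picture.

Run:
```python
from w import *
c=cam('wrist')
im=np.array(c['pixels']);hsv=cv2.cvtColor(im,cv2.COLOR_RGB2HSV)
P=np.array([onz(c,u*1.4,(v-310)*1.4,6)[:2] for u,v in [(248,377),(283,410),(231,464),(195,432)]],np.float32)
print(P.round(1).tolist(),P.mean(0),cv2.minAreaRect(P))
m=((hsv[:,:,1]<30)&(hsv[:,:,2]>90)&(hsv[:,:,2]<235)).astype(np.uint8);m[240:]=0
m=cv2.morphologyEx(m,cv2.MORPH_OPEN,np.ones((5,5)))
n,l,st,ce=cv2.connectedComponentsWithStats(m)
i=l[128+0,300] or l[170,300]
for i in range(1,n):
  if st[i,4]>800:
    k=max(cv2.findContours((l==i).astype(np.uint8),cv2.RETR_EXTERNAL,cv2.CHAIN_APPROX_NONE)[0],key=len)
    Q=np.array([onz(c,*p[0],6)[:2] for p in k],np.float32);print(st[i],cv2.minAreaRect(Q))
# handle: dark pixels inside cover bbox
d=(hsv[:,:,2]<75).astype(np.uint8);d[200:]=0;d[:100]=0;d[:,:270]=0;d[:,400:]=0
ys,xs=np.nonzero(d);print(len(xs))
k=max(cv2.findContours(d,cv2.RETR_EXTERNAL,cv2.CHAIN_APPROX_NONE)[0],key=cv2.contourArea)
print(cv2.minAreaRect(k),cv2.approxPolyDP(k,3,True)[:,0].tolist(),np.array([onz(c,*p[0],94)[:2] for p in cv2.approxPolyDP(k,3,True)]).round(0).tolist())
```

```text
[[351.29998779296875, 71.80000305175781], [354.0, 145.89999389648438], [471.0, 135.1999969482422], [466.29998779296875, 61.29999923706055]] [410.6723  103.55524] ((410.17608642578125, 103.60647583007812), (74.02757263183594, 119.5937271118164), 84.7611312866211)
[    0     0   560   240 91968] ((383.99591064453125, 11.48199462890625), (370.509521484375, 845.06298828125), 38.50505065917969)
627
((335.20001220703125, 147.6000213623047), (41.14365005493164, 24.149534225463867), 26.56505012512207) [[326, 130], [314, 145], [321, 152], [325, 148], [330, 153], [327, 157], [333, 155], [340, 163], [350, 164], [344, 153], [350, 152], [348, 145], [341, 146], [344, 140], [348, 142]] [[407.0, 69.0], [423.0, 69.0], [424.0, 77.0], [419.0, 77.0], [420.0, 83.0], [424.0, 83.0], [419.0, 86.0], [421.0, 94.0], [416.0, 101.0], [412.0, 92.0], [409.0, 95.0], [405.0, 90.0], [410.0, 86.0], [404.0, 85.0], [403.0, 89.0]]
```

Run:
```python
from w import *
go(409,103,160,87)
```

```text
turn 40.9 (alt -139.1) then shift [32.  80.7 18.2] q6 -2.20 jaw0 127.9 pos [488.6  80.6 192. ]
```

Call:
{"method": "apply_moves", "body": {"increments": [[0,0,0,0,8.2],[0,0,0,0,8.2],[0,0,0,0,8.2],[0,0,0,0,8.2],[0,0,0,0,8.1],[0,8,27,6,0],[0,8,27,6,0],[0,16,27,6,0],[0,0,0,0,0],[0,0,0,0,0]]}}

```text
t: 14.05
eef_pos: [408.9, 102.7, 160.4]
tcp_rot: [-1.275, 1.57, 0.244]
ft_force: [-0.4, -0.5, -0.7]
opening: 0.997
```

Run:
```python
from w import *
go(409,103,160,87)
c=cam('wrist','w6.png');print(proj(c,[409,103,94]))
cv2.imwrite('pics/w6c.png',cv2.resize(cv2.imread('pics/w6.png')[60:290,130:430],None,fx=2.6,fy=2.6,interpolation=cv2.INTER_CUBIC))
```

```text
turn 0.0 (alt -180.0) then shift [ 0.4 -0.1  0.3] q6 -1.43 jaw0 87.0 pos [408.9 102.7 160.4]
[274.54458699 229.13073871]
```

View pics/w6c.png

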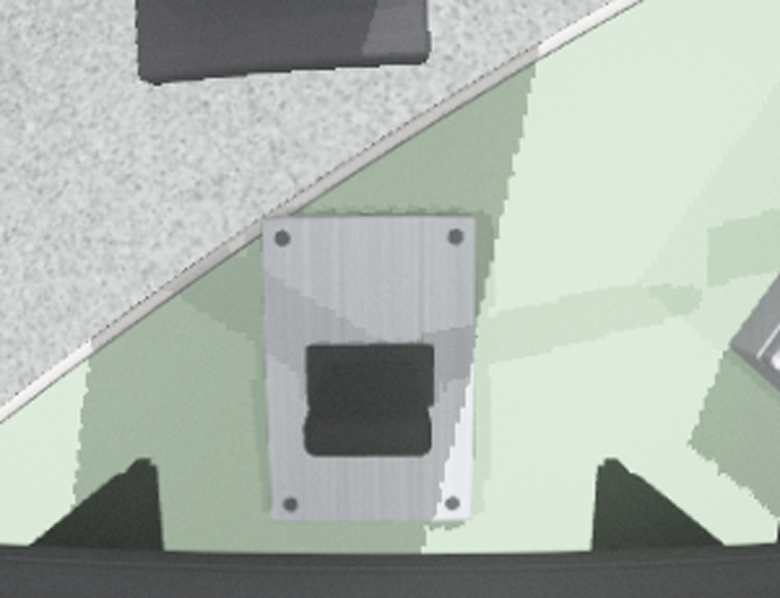

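The cover corners are at crop (263,214), (476,213), (475,517) and (273,521). The handle's top face is at about (304–432, 408–456).

Run:
```python
from w import *
c=cam('wrist')
f=lambda pts,z:np.array([onz(c,130+u/2.6,60+v/2.6,z)[:2] for u,v in pts],np.float32)
P=f([(263,214),(476,213),(475,518),(273,521)],6);print(P.round(1).tolist(),P.mean(0),cv2.minAreaRect(P))
P=f([(304,408),(432,405),(431,456),(305,457)],94);print(P.round(1).tolist(),P.mean(0))
P=f([(305,345),(433,345)],6);print(P.round(1).tolist(),P.mean(0))
```

```text
[[346.6000061035156, 64.30000305175781], [350.5, 143.0], [470.0, 139.1999969482422], [467.0, 58.599998474121094]] [408.51666 101.26733] ((408.7344665527344, 101.74577331542969), (80.74028015136719, 120.58605194091797), 87.27448272705078)
[[399.6000061035156, 83.5], [400.6000061035156, 118.80000305175781], [415.29998779296875, 118.0], [413.79998779296875, 82.69999694824219]] [407.3295  100.75177]
[[396.79998779296875, 76.69999694824219], [399.3999938964844, 124.9000015258789]] [398.0785  100.80176]
```

Call:
{"method": "apply_moves", "body": {"increments": [[0,30,0.5,-1.5,-0.3],[0,30,0,0,0],[0,20,0,0,0],[0,8.5,0,0,0],[0,0,0,0,0],[1,0,0,0,0],[1,0,0,0,0],[1,0,0,0,0],[1,0,0,0,0],[1,0,0,0,0]]}}

```text
t: 15.15
eef_pos: [408.0, 100.7, 72.1]
tcp_rot: [-1.315, 1.57, 0.208]
ft_force: [0.4, -0.7, -0.6]
opening: 0.636
```

Run:
```python
from w import *
go(408.4,101.4,220,87.3)
print(pose()[2]['opening']*95)
```

```text
turn -0.1 (alt 179.9) then shift [-147.9   -0.5    0.7] q6 -1.44 jaw0 87.2 pos [408.  100.7  72.1]
60.39760642284056
```

Call:
{"method": "apply_moves", "body": {"increments": [[1,0,0,0,0],[1,0,0,0,0],[1,0,0,0,0],[1,0,0,0,0],[1,0,0,0,0],[1,-20,0,0,0],[1,-40,0,0,0],[1,-40,0,0,0],[1,-40,0,0,0],[1,-10,0,0,8.5]]}}

```text
t: 16.15
eef_pos: [408.8, 100.8, 225.3]
tcp_rot: [-1.266, 1.565, 0.107]
ft_force: [0.1, -0.0, -1.9]
opening: 0.381
```

Call:
{"method": "apply_moves", "body": {"increments": [[1,0,0,0,8.5],[1,0,0,0,8.5],[1,0,0,0,8.5],[1,0,0,0,8.5],[1,0,0,0,8.5],[1,0,0,0,8.5],[1,0,0,0,8.5],[1,0,0,0,8.5],[1,0,0,0,8.5],[1,0,0,0,8.5]]}}

```text
t: 17.15
eef_pos: [407.6, 100.6, 221.6]
tcp_rot: [-3.12, 1.57, 3.048]
ft_force: [-0.7, -0.2, -1.3]
opening: 0.375
```

Call:
{"method": "apply_moves", "body": {"increments": [[1,0,0,0,8.5],[1,0,0,0,8.5],[1,0,0,0,8.5],[1,0,0,0,8.5],[1,0,0,0,8.5],[1,0,0,0,8.5],[1,0,0,0,8.5],[1,0,0,0,8.5],[1,0,0,0,6.5],[1,0,0,0,0]]}}

```text
t: 18.15
eef_pos: [407.7, 100.6, 221.6]
tcp_rot: [-1.929, 1.57, 2.943]
ft_force: [0.8, 0.4, -1.4]
opening: 0.376
```

Run:
```python
from w import *
go(490,-50,222,-80.5,False)
print(pose()[2]['opening']*95)
```

```text
turn -0.4 (alt 179.6) then shift [ -0.4  56.3 162.2] q6 1.50 jaw0 -80.9 pos [407.7 100.6 221.6]
35.73008207701203
```

Call:
{"method": "apply_moves", "body": {"increments": [[1,0,14,40,0],[1,0,14,41,0],[1,0,14,41,0],[1,0,14,40,0],[1,0,0,0,0],[1,0,0,0,0]]}}

```text
t: 18.75
eef_pos: [488.8, -50.8, 221.2]
tcp_rot: [-2.116, 1.569, 2.759]
ft_force: [-0.7, -0.2, -0.4]
opening: 0.379
```

Run:
```python
from w import *
go(490,-50,222,-80.5,False)
c=cam('wrist','w7.png');print(-c['R'].T@c['t'])
a=cv2.imread('pics/w7.png')[0:300]
cv2.imwrite('pics/w7c.png',cv2.resize(a,None,fx=1.42,fy=1.42,interpolation=cv2.INTER_CUBIC))
```

```text
turn -0.2 (alt 179.8) then shift [-0.8  1.3 -0.6] q6 1.17 jaw0 -80.7 pos [488.8 -50.8 221.2]
[553.38637027 -39.86407242 380.30164081]
```

View pics/w7c.png

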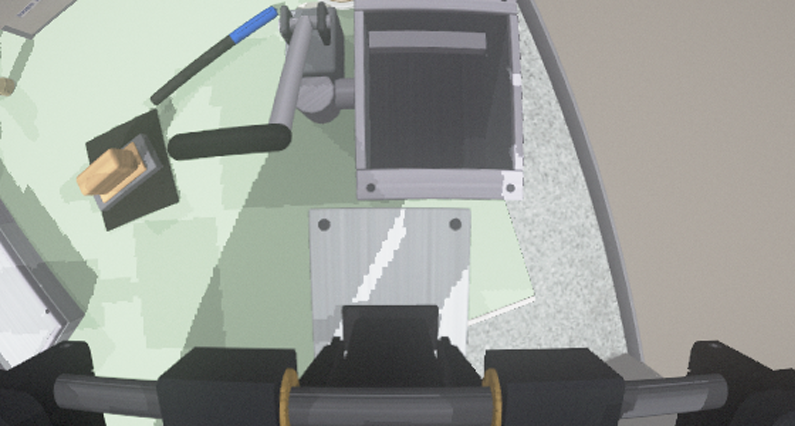

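The near lip of the sump runs from (357,199) to (523,197), with inner edge at (359,170)–(520,170) and the far lip's edge near y=10. The lever bar runs (170,148)–(290,136), and the cover is held level.

Run:
```python
from w import *
c=cam('wrist')
S=1.42
f=lambda pts,z:np.array([onz(c,u/S,v/S,z)[:2] for u,v in pts],np.float32)
P=f([(357,199),(523,197),(521,10),(356,10)],98)
print(P.round(1).tolist())
I=f([(359,170),(520,170)],98);print('inner',I.round(1).tolist())
ex=P[0]*0
d=lambda a,b:np.degrees(np.arctan2(*(b-a)[::-1]))
print('angles',d(P[1],P[0])-90,d(P[1],P[2]),d(P[0],P[3]))
for a in (8,9,10):
  th=np.radians(a);ex=np.array([np.cos(th),np.sin(th)]);print(a,(P[0]+P[1])/2+71*ex, np.linalg.norm(P[0]-P[1]))
L=f([(172,148),(290,136)],159);print('bar',L.round(1).tolist(),L.mean(0),np.linalg.norm(L[0]-L[1]),d(L[1],L[0])-90)
cv=f([(310,209),(470,209)],156);print('cover edge far',cv.round(1).tolist(),d(cv[1],cv[0])-90,np.linalg.norm(cv[0]-cv[1]))
rb=f([(80,185),(150,150)],54);print(rb)
t=cam('top')
P=np.array([onz(t,150+u/3-.33,125+v/3-.33,98)[:2] for u,v in [(645,222),(778,190),(735,30),(612,50)]],np.float32);print(P.mean(0),cv2.minAreaRect(P))
```

```text
[[547.5, -19.600000381469727], [567.0999755859375, -120.69999694824219], [690.0, -101.30000305175781], [668.0, 1.2000000476837158]]
inner [[565.2000122070312, -18.0], [583.4000244140625, -115.69999694824219]]
angles 10.971802 8.97695 9.824349
8 [627.60920378 -60.28893688] 102.94587
9 [627.42604308 -59.06338003] 102.94587
10 [627.22152136 -57.84120644] 102.94587
bar [[563.2999877929688, 75.4000015258789], [574.5999755859375, 13.199999809265137]] [568.96045  44.27841] 63.258137 10.293625
cover edge far [[540.5, -1.600000023841858], [553.0999755859375, -78.5999984741211]] 9.318626 78.016594
[[533.7063  216.36536]
 [565.5052  149.19974]]
[624.95416  -54.051735] ((623.1399536132812, -54.425045013427734), (137.92050170898438, 104.44978332519531), 8.185546875)
```

Call:
{"method": "apply_moves", "body": {"increments": [[1,0,30,8,-0.2],[1,0,30,8,0],[1,0,30,8,0],[1,0,29.5,6.7,0],[1,15,0,0,0],[1,15,0,0,0],[1,10,0,0,0],[1,5,0,0,0],[1,0,0,0,0],[1,0,0,0,0]]}}

```text
t: 19.9
eef_pos: [612.1, -60.9, 177.3]
tcp_rot: [1.314, 1.57, -0.092]
ft_force: [-0.1, 0.4, -0.6]
opening: 0.371
```

```bash
cat >> w.py <<'E'
C=np.array([627.2,-58.3]);A9=np.radians(9.5);EX=np.array([np.cos(A9),np.sin(A9)]);EY=np.array([-EX[1],EX[0]])
def sump():
    p,R,s=pose(); q=p[:2]-C; print('G s %.1f y %.1f z %.1f'%(q@EX,q@EY,p[2]+8),'jaw %.1f'%np.degrees(np.arctan2(R[1,2],R[0,2])),'F',np.array(s['ft_force']).round(1),'open',round(s['opening']*95,1),'t',s['t'])
E
python3 - <<'E'
from w import *
sump()
c=cam('scene','s8.png')
cv2.imwrite('pics/s8c.png',cv2.resize(cv2.imread('pics/s8.png')[130:310,290:490],None,fx=3,fy=3,interpolation=cv2.INTER_CUBIC))
E
```

```text
G s -15.3 y -0.1 z 185.3 jaw -80.5 F [-0.1  0.4 -0.6] open 35.3 t 19.9
```

View pics/s8c.png

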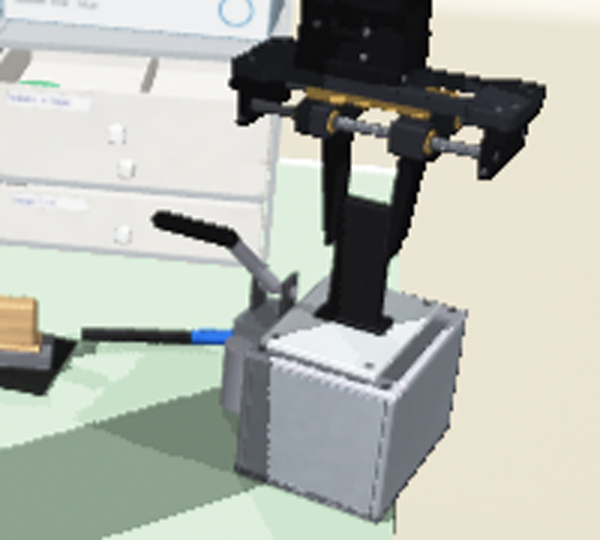

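Call:
{"method": "apply_moves", "body": {"increments": [[1,4,-0.7,0,0],[1,3.3,0,0,0],[1,1.8,3.6,0,0],[1,1.8,3.6,0,0],[1,2.1,3.8,0,0],[1,2.1,3.8,0,0],[1,2.6,4,0,0],[1,2.6,4,0,0],[1,0,0,0,0]]}}

```text
t: 20.85
eef_pos: [634.5, -57.4, 156.1]
tcp_rot: [1.414, 1.57, 0.008]
ft_force: [0.4, 0.5, 3.8]
opening: 0.378
```

Run:
```python
from w import *
sump()
```

```text
G s 7.4 y -0.3 z 164.1 jaw -80.6 F [0.4 0.5 3.8] open 35.9 t 20.85
```

Call:
{"method": "apply_moves", "body": {"increments": [[1,3,4,0,0],[1,3,4,0,0],[1,3.9,4.2,0,0],[1,3.9,4.2,0,0],[1,4.6,4.3,0,0],[1,4.6,4.3,0,0],[1,0,0,0,0]]}}

```text
t: 21.55
eef_pos: [659.2, -53.1, 132.6]
tcp_rot: [1.919, 1.57, 0.513]
ft_force: [2.2, 0.8, 2.3]
opening: 0.376
```

Run:
```python
from w import *
sump()
c=cam('scene','s9.png')
cv2.imwrite('pics/s9c.png',cv2.resize(cv2.imread('pics/s9.png')[130:310,290:490],None,fx=3,fy=3,interpolation=cv2.INTER_CUBIC))
p,R,s=pose();
```

```text
G s 32.4 y -0.2 z 140.6 jaw -80.6 F [2.2 0.8 2.3] open 35.7 t 21.55
```

View pics/s9c.png

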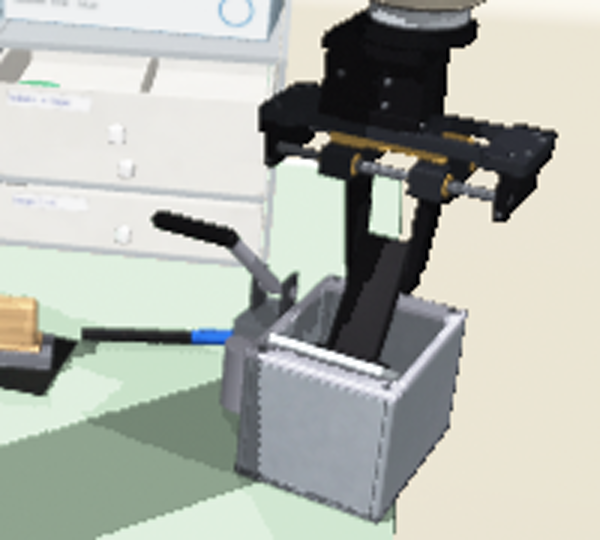

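The cover is tilted about 30° against the near lip, with its low edge inside the box. Now I slide it under the far lip and lower it.

Call:
{"method": "apply_moves", "body": {"increments": [[1,0,4.5,0,0],[1,0,4.5,0,0],[1,0,4,0,0],[1,0,0,0,0],[1,5,0,0,0],[1,5,0,0,0],[1,5,0,0,0],[1,0,0,0,0]]}}

```text
t: 22.4
eef_pos: [672.7, -51.0, 118.7]
tcp_rot: [1.399, 1.567, -0.008]
ft_force: [6.9, 1.9, 3.7]
opening: 0.375
```

Run:
```python
from w import *
sump()
```

```text
G s 46.1 y -0.3 z 126.7 jaw -80.6 F [6.9 1.9 3.7] open 35.6 t 22.4
```

Call:
{"method": "apply_moves", "body": {"increments": [[1,-3,2,0,0],[1,0,1.5,0,0],[1,0,0,0,0]]}}

```text
t: 22.7
eef_pos: [674.6, -50.6, 121.1]
tcp_rot: [-1.97, 1.57, 2.907]
ft_force: [-0.3, 0.5, -0.1]
opening: 0.377
```

```bash
cat >> w.py <<'E'
def edge():
    c=cam('scene'); im=np.array(c['pixels']); 
    print(proj(c,[*(C-52*EX),98]).round(1),proj(c,[*(C-71*EX),98]).round(1))
    return c
E
python3 - <<'E'
from w import *
sump()
c=cam('wrist','w10.png')
s=cam('scene','s10.png')
a=cv2.imread('pics/w10.png')[100:330,130:430];b=cv2.imread('pics/s10.png')[195:275,360:450]
cv2.imwrite('pics/c10.png',np.hstack([cv2.resize(a,(430,330),interpolation=cv2.INTER_CUBIC),cv2.resize(b,(370,330),interpolation=cv2.INTER_CUBIC)]))
E
```

```text
G s 48.0 y -0.3 z 129.1 jaw -80.6 F [-0.3  0.5 -0.1] open 35.8 t 22.7
```

Call:
{"method": "apply_moves", "body": {"increments": [[1,1.5,0,0,0],[1,1.5,0,0,0],[1,0,0,0,0]]}}

```text
t: 23.1
eef_pos: [674.6, -50.6, 118.0]
tcp_rot: [-2.091, 1.57, 2.786]
ft_force: [-0.0, -0.9, -0.9]
opening: 0.374
```

Call:
{"method": "apply_moves", "body": {"increments": [[1,1.5,0,0,0],[1,1.5,0,0,0],[1,0,0,0,0]]}}

```text
t: 23.4
eef_pos: [674.6, -50.6, 115.1]
tcp_rot: [-2.13, 1.57, 2.747]
ft_force: [0.2, -0.5, -1.5]
opening: 0.379
```

Run:
```python
from w import *
sump()
```

```text
G s 48.0 y -0.3 z 123.1 jaw -80.6 F [ 0.2 -0.5 -1.5] open 36.0 t 23.4
```

Call:
{"method": "apply_moves", "body": {"increments": [[1,1.5,0,0,0],[1,1.5,0,0,0],[1,0,0,0,0]]}}

```text
t: 23.7
eef_pos: [674.6, -50.6, 112.1]
tcp_rot: [-2.113, 1.57, 2.764]
ft_force: [-0.6, -0.5, -2.0]
opening: 0.373
```

Call:
{"method": "apply_moves", "body": {"increments": [[1,1,-1.5,0,0],[1,1,-1.5,0,0],[1,0,0,0,0]]}}

```text
t: 24.0
eef_pos: [672.2, -51.1, 110.5]
tcp_rot: [1.397, 1.569, -0.009]
ft_force: [4.1, -0.4, -2.4]
opening: 0.377
```

Run:
```python
from w import *
sump()
```

```text
G s 45.6 y -0.3 z 118.5 jaw -80.6 F [ 4.1 -0.4 -2.4] open 35.8 t 24.0
```

Run:
```python
from w import *
sump()
for n in('wrist','scene','top'): cam(n,n+'11.png')
R=lambda a,s:cv2.resize(a,s,interpolation=cv2.INTER_CUBIC)
b=R(cv2.imread('pics/scene11.png')[205:275,370:450],(480,420))
a=R(cv2.imread('pics/wrist11.png')[90:300,150:400],(320,269))
t=R(cv2.imread('pics/top11.png')[120:220,320:420],(320,320))
t=cv2.convertScaleAbs(t,alpha=1.5)
o=np.zeros((589,800,3),np.uint8); o[:420,:480]=b; o[:269,480:]=a; o[269:589,480:]=t
s=R(cv2.imread('pics/top11.png')[170:210,215:320],(443,169));o[420:,:443]=s
cv2.imwrite('pics/c11.png',o)
```

```text
G s 45.6 y -0.3 z 118.5 jaw -80.6 F [ 4.1 -0.4 -2.4] open 35.8 t 24.0
```

View pics/c11.png

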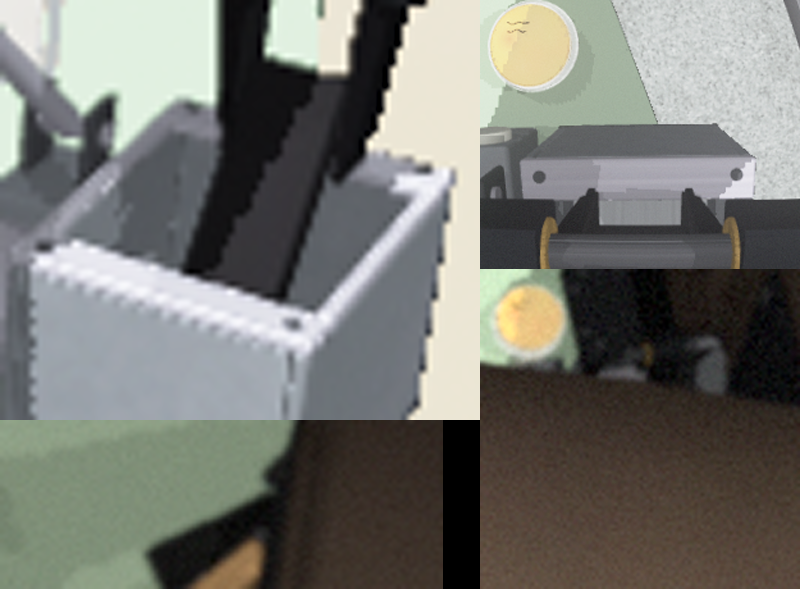

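The view shows the high edge already below the lip top. The forces suggest the tilt grew to about 38°, so the low edge hangs between the ledges. I'll lower a bit, hook the high edge under the near lip, then raise it to level the cover against the lip's underside.

Call:
{"method": "apply_moves", "body": {"increments": [[1,0,2.5,0,0],[1,2,0,0,0],[1,2,0,0,0],[1,1.5,0,0,0],[1,0,0,0,0]]}}

```text
t: 24.65
eef_pos: [674.3, -50.7, 109.0]
tcp_rot: [1.199, 1.569, -0.207]
ft_force: [-11.4, 1.6, 31.2]
opening: 0.377
```

Run:
```python
from w import *
sump()
```

```text
G s 47.7 y -0.3 z 117.0 jaw -80.6 F [-11.4   1.6  31.2] open 35.8 t 24.65
```

Run:
```python
from w import *
c=cam('scene')
G=np.array([45.6,118.5])
def P(a,b,y,th):
    s=G[0]+a*np.cos(th)+b*np.sin(th); z=G[1]-a*np.sin(th)+b*np.cos(th)
    return (proj(c,[*(C+s*EX+y*EY),z])-[370,205])*6
for d in (20,24,28,32,36,40,44):
    t=np.radians(d)
    for a in(-6,6):
        p,q=P(a,14,-18,t),P(a,-45,-18,t); print(d,a,p.round(),q.round(),'slope %.3f'%((q-p)[0]/(q-p)[1]),'hi edge',P(-60,-74,-40,t).round(),P(-60,-74,40,t).round())
print(P(0,0,0,0),[((proj(c,[*(C+s*EX+y*EY),98])-[370,205])*6).round().tolist() for s,y in((-71,-52),(71,-52),(-71,52),(71,52))])
```

```text
20 -6 [352.  80.] [311. 243.] slope -0.254 hi edge [304. 358.] [ 81. 286.]
20 6 [363.  79.] [322. 240.] slope -0.254 hi edge [304. 358.] [ 81. 286.]
24 -6 [354.  79.] [309. 242.] slope -0.275 hi edge [302. 348.] [ 78. 276.]
24 6 [363.  80.] [319. 241.] slope -0.275 hi edge [302. 348.] [ 78. 276.]
28 -6 [355.  78.] [307. 240.] slope -0.296 hi edge [301. 335.] [ 76. 264.]
28 6 [364.  81.] [316. 242.] slope -0.296 hi edge [301. 335.] [ 76. 264.]
32 -6 [356.  77.] [305. 239.] slope -0.317 hi edge [301. 322.] [ 75. 251.]
32 6 [364.  83.] [313. 243.] slope -0.317 hi edge [301. 322.] [ 75. 251.]
36 -6 [357.  76.] [303. 236.] slope -0.339 hi edge [301. 308.] [ 74. 237.]
36 6 [364.  84.] [311. 242.] slope -0.338 hi edge [301. 308.] [ 74. 237.]
40 -6 [358.  76.] [301. 233.] slope -0.361 hi edge [302. 293.] [ 74. 222.]
40 6 [364.  86.] [308. 242.] slope -0.361 hi edge [302. 293.] [ 74. 222.]
44 -6 [359.  76.] [300. 229.] slope -0.385 hi edge [303. 276.] [ 74. 206.]
44 6 [364.  88.] [306. 240.] slope -0.384 hi edge [303. 276.] [ 74. 206.]
[297.98350168 104.33714361] [[310.0, 341.0], [461.0, 169.0], [10.0, 245.0], [182.0, 92.0]]
```

Call:
{"method": "apply_moves", "body": {"increments": [[1,-3,0,0,0],[1,0,0,0,0]]}}

```text
t: 24.9
eef_pos: [674.2, -50.7, 109.2]
tcp_rot: [1.175, 1.57, -0.231]
ft_force: [-4.5, 0.7, 14.0]
opening: 0.379
```

Call:
{"method": "apply_moves", "body": {"increments": [[1,-4,0,0,0],[1,-4,0,0,0],[1,0,3,0,0],[1,0,3,0,0],[1,0,3,0,0],[1,0,0,0,0]]}}

```text
t: 25.5
eef_pos: [683.4, -49.1, 115.6]
tcp_rot: [-2.126, 1.57, 2.751]
ft_force: [0.1, -0.3, -0.7]
opening: 0.379
```

Run:
```python
from w import *
sump()
```

```text
G s 56.9 y -0.2 z 123.6 jaw -80.6 F [ 0.1 -0.3 -0.7] open 36.0 t 25.5
```

Call:
{"method": "apply_moves", "body": {"increments": [[1,1,0,0,0],[1,1,0,0,0],[1,0,0,0,0]]}}

```text
t: 25.8
eef_pos: [683.0, -49.2, 113.7]
tcp_rot: [-2.075, 1.57, 2.802]
ft_force: [0.3, 0.3, -1.5]
opening: 0.378
```

Call:
{"method": "apply_moves", "body": {"increments": [[1,1,0,0,0],[1,1,0,0,0],[1,0,0,0,0]]}}

```text
t: 26.1
eef_pos: [683.1, -49.2, 111.8]
tcp_rot: [-2.421, 1.571, 2.456]
ft_force: [-1.2, 0.9, -2.6]
opening: 0.377
```

Call:
{"method": "apply_moves", "body": {"increments": [[1,1,0,0,0],[1,0.5,0,0,0],[1,0,0,0,0]]}}

```text
t: 26.4
eef_pos: [683.4, -49.3, 111.2]
tcp_rot: [1.374, 1.57, -0.032]
ft_force: [-0.7, -0.6, 4.3]
opening: 0.378
```

Call:
{"method": "apply_moves", "body": {"increments": [[1,0.3,-2,0,0],[1,0.3,-2,0,0],[1,0.3,-2,0,0],[1,0,0,0,0]]}}

```text
t: 26.8
eef_pos: [678.3, -50.2, 110.8]
tcp_rot: [1.355, 1.567, -0.052]
ft_force: [1.6, 0.7, 4.5]
opening: 0.38
```

Run:
```python
from w import *
sump()
# handle tilt from the wrist/scene: dark/grey boundary (right edge of the handle) in the scene picture
c=cam('scene'); im=np.array(c['pixels']); g=cv2.cvtColor(im,cv2.COLOR_RGB2GRAY).astype(int)
for v in range(214,258,3): print(v,g[v,398:440:1].tolist())
```

```text
G s 51.7 y -0.5 z 118.8 jaw -80.6 F [1.6 0.7 4.5] open 36.1 t 26.8
214 [234, 234, 234, 234, 234, 234, 234, 234, 234, 106, 23, 14, 13, 21, 21, 18, 18, 18, 30, 32, 79, 110, 128, 159, 196, 228, 230, 230, 230, 230, 230, 85, 22, 21, 21, 20, 14, 12, 11, 221, 230, 230]
217 [234, 234, 234, 234, 234, 234, 233, 234, 234, 106, 23, 14, 15, 21, 16, 18, 18, 18, 18, 18, 17, 18, 18, 18, 19, 19, 17, 43, 48, 47, 38, 23, 20, 20, 20, 15, 12, 14, 222, 230, 230, 230]
220 [234, 234, 234, 234, 234, 234, 234, 234, 234, 106, 23, 14, 20, 17, 17, 19, 18, 18, 17, 18, 18, 17, 17, 18, 18, 47, 50, 49, 49, 41, 32, 22, 20, 21, 17, 15, 14, 222, 229, 230, 230, 230]
223 [129, 125, 122, 101, 85, 116, 131, 131, 149, 64, 19, 14, 16, 17, 17, 18, 17, 18, 18, 18, 18, 18, 18, 17, 47, 49, 49, 49, 42, 29, 22, 21, 22, 17, 16, 13, 202, 228, 230, 230, 230, 230]
226 [113, 126, 133, 131, 129, 129, 134, 132, 129, 125, 40, 15, 17, 19, 18, 18, 18, 18, 18, 18, 18, 19, 19, 48, 51, 49, 49, 45, 29, 28, 22, 21, 19, 14, 15, 202, 228, 230, 230, 230, 230, 230]
229 [87, 87, 88, 96, 97, 98, 97, 100, 102, 94, 42, 19, 19, 19, 19, 19, 20, 19, 19, 19
[... 1086 characters left out ...]
9, 47, 32, 22, 69, 93, 96, 97, 98, 98, 98, 97, 97, 109, 208, 223, 224, 186, 152, 123, 115, 114, 114]
250 [204, 165, 84, 33, 21, 20, 18, 19, 19, 19, 46, 49, 49, 48, 48, 48, 48, 48, 48, 45, 31, 17, 69, 92, 95, 96, 96, 98, 96, 96, 149, 213, 222, 218, 169, 139, 118, 115, 115, 115, 114, 114]
253 [225, 225, 226, 226, 226, 224, 224, 218, 216, 210, 229, 183, 103, 59, 43, 41, 46, 46, 46, 30, 18, 64, 94, 98, 98, 98, 98, 112, 216, 224, 226, 188, 154, 125, 115, 114, 114, 115, 114, 114, 114, 115]
256 [210, 223, 224, 228, 240, 247, 241, 226, 225, 226, 226, 226, 227, 227, 226, 226, 225, 219, 212, 210, 169, 150, 84, 64, 93, 173, 217, 224, 219, 169, 141, 119, 113, 115, 114, 114, 115, 115, 115, 117, 114, 115]
```

The handle slope in the scene picture gives a tilt of about 36°, with both edges inside the lips. The low edge is on the far ledge. I'll move it back towards the wall and open the jaws slightly, so the cover swings down about that edge between the fingers.

Call:
{"method": "apply_moves", "body": {"increments": [[1,-0.5,2,0,0],[1,0,2,0,0],[1,0,0,0,0],[0.55,0,0,0,0],[0.55,0,0,0,0],[0.55,0,0,0,0],[0.55,0,0,0,0]]}}

```text
t: 27.55
eef_pos: [681.1, -49.5, 109.7]
tcp_rot: [-2.199, 1.57, 2.678]
ft_force: [0.6, 0.0, -0.3]
opening: 0.446
```

Run:
```python
from w import *
sump()
c=cam('scene'); im=np.array(c['pixels']); g=cv2.cvtColor(im,cv2.COLOR_RGB2GRAY).astype(int)
for v in range(205,262,4): print(v,g[v,376:430:1].tolist())
```

```text
G s 54.6 y -0.2 z 117.7 jaw -80.6 F [ 0.6  0.  -0.3] open 42.4 t 27.55
205 [233, 204, 196, 193, 211, 232, 234, 234, 234, 234, 234, 234, 234, 234, 234, 234, 234, 234, 234, 234, 234, 234, 234, 234, 234, 234, 234, 234, 234, 234, 107, 23, 14, 14, 14, 20, 21, 21, 21, 225, 234, 234, 234, 234, 234, 234, 234, 127, 224, 230, 230, 230, 230, 230]
209 [229, 234, 200, 192, 231, 234, 234, 234, 234, 234, 234, 234, 234, 234, 234, 234, 234, 234, 234, 234, 234, 234, 234, 234, 234, 234, 234, 234, 234, 234, 106, 23, 14, 13, 20, 21, 21, 22, 169, 230, 233, 234, 234, 234, 234, 234, 234, 231, 230, 230, 230, 230, 230, 230]
213 [210, 206, 194, 203, 232, 234, 234, 234, 234, 234, 234, 234, 234, 234, 234, 234, 234, 233, 234, 234, 234, 233, 234, 234, 234, 234, 234, 234, 234, 234, 106, 23, 14, 14, 21, 21, 21, 60, 226, 234, 234, 234, 234, 234, 234, 234, 234, 230, 230, 230, 230, 230, 230, 230]
217 [155, 176, 191, 231, 234, 234, 234, 234, 234, 234, 234, 234, 234, 234, 234, 234, 234, 234, 234, 234, 234, 234, 234, 234, 234, 234, 234, 234, 234, 234, 106, 23, 14, 20, 21, 21, 21, 169, 230, 234, 234, 234, 234, 234, 233, 23
[... 2128 characters left out ...]
 232, 226, 225, 226, 227, 226, 225, 224, 218, 214, 208, 229, 173, 82, 33, 28, 27, 25, 19, 32, 91, 97, 97, 97, 98, 97, 98, 97, 112, 216, 224, 226, 189]
257 [163, 163, 162, 163, 164, 163, 163, 162, 162, 163, 165, 165, 164, 164, 163, 162, 160, 168, 165, 158, 161, 196, 181, 168, 199, 223, 223, 227, 228, 240, 248, 243, 228, 217, 225, 227, 227, 227, 227, 227, 225, 225, 222, 219, 214, 232, 191, 237, 240, 216, 176, 146, 121, 113]
261 [162, 163, 162, 164, 164, 163, 162, 161, 163, 163, 163, 162, 163, 163, 165, 165, 165, 164, 164, 163, 163, 163, 164, 165, 165, 165, 165, 165, 166, 166, 172, 171, 162, 187, 183, 184, 175, 203, 209, 222, 226, 231, 242, 248, 246, 235, 207, 200, 119, 113, 113, 114, 113, 114]
```

The jaws opened and the handle now stands lower and upright (slope −0.15 matches level). Now I lift away and check the seat by numbers.

Call:
{"method": "apply_moves", "body": {"increments": [[0.55,-20,0,0,0],[0.3,-40,0,0,0],[0,-40,0,0,0],[0,-30,0,0,0],[0,0,-40,0,0],[0,0,-40,0,0],[0,0,-20,0,0],[0,0,0,0,0],[0,0,0,0,0]]}}

```text
t: 28.5
eef_pos: [583.0, -66.1, 240.5]
tcp_rot: [1.332, 1.57, -0.075]
ft_force: [-0.2, -0.3, 0.1]
opening: 0.993
```

Run:
```python
from w import *
sump()
W=lambda s,y,z:[*(C+s*EX+y*EY),z]
c=cam('scene')
for s in(-6,0,6): print('scene exp handle right edge top/at96',s,proj(c,W(s-6,-18,116)).round(1),proj(c,W(s+6,-18,100)).round(1),'left edge',proj(c,W(s-6,18,108)).round(1))
w=cam('wrist','w12.png'); im=np.array(w['pixels']); g=cv2.cvtColor(im,cv2.COLOR_RGB2GRAY)
print('handle exp px',[proj(w,W(a,b,116)).round(1).tolist() for a,b in((-6,-18),(-6,18),(6,18),(6,-18))])
print('plate corners exp',[proj(w,W(a,b,28)).round(1).tolist() for a,b in((-60,-40),(-60,40),(60,40),(60,-40))])
m=(g<45).astype(np.uint8); m[270:]=0; m=cv2.morphologyEx(m,cv2.MORPH_OPEN,np.ones((3,3)))
n,l,st,ce=cv2.connectedComponentsWithStats(m)
for i in range(1,n):
  if st[i,4]>150: print(st[i].tolist(),ce[i].round(1))
```

```text
G s -44.9 y -0.4 z 248.5 jaw -80.6 F [-0.2 -0.3  0.1] open 94.4 t 28.5
scene exp handle right edge top/at96 -6 [417.4 236.3] [418.7 241. ] left edge [400.  234.9]
scene exp handle right edge top/at96 0 [418.5 235.2] [419.8 239.8] left edge [401.2 233.8]
scene exp handle right edge top/at96 6 [419.6 234.1] [420.9 238.7] left edge [402.4 232.7]
handle exp px [[295.1, 168.4], [253.9, 168.5], [253.8, 154.8], [295.2, 154.7]]
plate corners exp [[308.7, 207.4], [240.5, 207.5], [239.0, 104.0], [309.8, 103.9]]
[0, 259, 28, 11, 231] [ 12.5 265. ]
```

Run:
```python
from w import *
g=cv2.cvtColor(cv2.imread('pics/w12.png'),cv2.COLOR_BGR2GRAY)
print('u',list(range(222,330,4)))
for v in range(88,240,5): print(v,g[v,222:330:4].tolist())
```

```text
u [222, 226, 230, 234, 238, 242, 246, 250, 254, 258, 262, 266, 270, 274, 278, 282, 286, 290, 294, 298, 302, 306, 310, 314, 318, 322, 326]
88 [175, 176, 179, 180, 180, 180, 180, 184, 184, 179, 183, 181, 183, 184, 183, 184, 185, 187, 187, 186, 187, 186, 190, 188, 189, 189, 195]
93 [180, 102, 172, 177, 180, 175, 176, 177, 178, 177, 178, 179, 178, 179, 178, 178, 179, 178, 181, 181, 177, 179, 181, 180, 101, 106, 231]
98 [181, 179, 180, 182, 179, 177, 177, 178, 180, 177, 174, 176, 176, 176, 173, 176, 176, 172, 176, 177, 176, 177, 177, 177, 178, 231, 231]
103 [173, 173, 169, 172, 170, 172, 170, 171, 169, 171, 170, 173, 175, 173, 173, 175, 174, 174, 175, 172, 175, 174, 176, 178, 229, 231, 231]
108 [181, 93, 88, 130, 145, 143, 146, 143, 147, 142, 145, 145, 147, 145, 147, 146, 148, 146, 147, 149, 150, 150, 149, 116, 111, 114, 230]
113 [181, 102, 102, 120, 133, 152, 124, 149, 158, 153, 156, 152, 156, 155, 154, 153, 157, 156, 159, 160, 129, 155, 113, 102, 94, 115, 230]
118 [178, 104, 102, 96, 87, 148, 99, 151, 158, 151, 155, 151, 156, 154, 155, 155, 157, 154, 157, 155, 127, 152, 92, 94, 102, 121
[... 2530 characters left out ...]
]
218 [143, 156, 160, 170, 170, 171, 173, 173, 174, 231, 231, 228, 228, 229, 229, 230, 231, 229, 229, 230, 231, 231, 231, 230, 230, 231, 232]
223 [143, 159, 158, 163, 170, 170, 168, 169, 221, 226, 225, 226, 226, 227, 227, 227, 227, 228, 226, 228, 228, 228, 227, 227, 226, 228, 227]
228 [151, 156, 92, 141, 170, 170, 172, 172, 227, 227, 227, 227, 226, 227, 226, 227, 227, 227, 228, 226, 226, 227, 228, 229, 133, 168, 227]
233 [163, 155, 152, 154, 152, 166, 165, 224, 223, 223, 225, 225, 225, 225, 225, 226, 228, 228, 227, 227, 228, 231, 228, 228, 228, 227, 218]
238 [171, 173, 170, 172, 174, 172, 228, 228, 228, 227, 228, 221, 222, 222, 221, 222, 222, 222, 221, 222, 221, 222, 222, 221, 222, 221, 222]
```

Run:
```python
from w import *
w=cam('wrist'); W=lambda s,y,z:[*(C+s*EX+y*EY),z]
g=cv2.GaussianBlur(cv2.cvtColor(np.array(w['pixels']),cv2.COLOR_RGB2GRAY),(1,5),0).astype(float)
def cross(r,a,b,th):
    x=r[a:b]; 
    for i in range(len(x)-1):
        if (x[i]-th)*(x[i+1]-th)<0: return a+i+(th-x[i])/(x[i+1]-x[i])
for v in (116,122,128,184,190,196):
    L=cross(g[v],236,246,117);Rr=cross(g[v],304,313,125)
    # widths if the surface is at height z
    out=[]
    for z in (24,28,32,36):
        p,q=onz(w,L,v,z),onz(w,Rr,v,z); out.append(round(float(np.hypot(*(p-q)[:2])),1))
    p,q=onz(w,L,v,28)[:2]-C,onz(w,Rr,v,28)[:2]-C
    print(v,round(L,1),round(Rr,1),'width@24,28,32,36',out,'y',(p@EY).round(1),(q@EY).round(1),'s',(p@EX).round(1))
col=g[195:222,275];print(col.tolist())
# screws
m=(g<125).astype(np.uint8)
for r0,r1 in((108,124),(198,211)):
  for a,b in((242,252),(296,307)):
    sub=150-g[r0:r1,a:b]; sub[sub<10]=0; yy,xx=np.mgrid[r0:r1,a:b]; u,v=(sub*xx).sum()/sub.sum(),(sub*yy).sum()/sub.sum(); q=onz(w,u,v,28)[:2]-C; print('screw',u.round(1),v.round(1),(q@EX).round(1),(q@EY).round(1))
```

```text
116 239.5 305.5 width@24,28,32,36 [75.3, 74.5, 73.7, 72.9] y 39.6 -34.9 s 46.2
122 239.5 309.4 width@24,28,32,36 [79.9, 79.1, 78.2, 77.4] y 39.6 -39.5 s 39.3
128 239.6 309.5 width@24,28,32,36 [80.0, 79.2, 78.3, 77.5] y 39.6 -39.6 s 32.4
184 240.2 308.8 width@24,28,32,36 [80.0, 79.2, 78.3, 77.5] y 39.7 -39.5 s -32.1
190 240.5 308.6 width@24,28,32,36 [79.7, 78.9, 78.0, 77.2] y 39.5 -39.4 s -39.2
196 240.6 308.5 width@24,28,32,36 [79.8, 79.0, 78.1, 77.3] y 39.5 -39.4 s -46.2
[147.0, 147.0, 148.0, 148.0, 148.0, 149.0, 148.0, 148.0, 148.0, 148.0, 148.0, 149.0, 150.0, 150.0, 149.0, 144.0, 131.0, 114.0, 105.0, 110.0, 131.0, 166.0, 201.0, 222.0, 229.0, 229.0, 229.0]
screw 246.1 115.6 46.5 32.1
screw 303.1 115.4 46.6 -32.2
screw 247.3 205.5 -57.5 31.9
screw 302.1 205.1 -57.1 -32.1
```

The cover reads level (width 79.1 mm at one end, 79.0 at the other) at seat height, centred to about 5 mm. Next is the lever, with the jaws along the sump's x.

Run:
```python
from w import *
b=C-40.5*EX+112*EY; print(b)
go(b[0],b[1],230,9.5)
```

```text
[568.77010128  45.47955933]
turn 89.9 (alt -90.1) then shift [   9.7 -112.2   -4. ] q6 1.18 jaw0 -80.6 pos [583.3 -65.9 239.7]
```

Call:
{"method": "apply_moves", "body": {"increments": [[0,0,0,0,-8.5],[0,0,0,0,-8.5],[0,0,0,0,-8.5],[0,0,0,0,-8.5],[0,0,0,0,-8.5],[0,0,0,0,-8.5],[0,0,0,0,-8.5],[0,0,0,0,-8.5],[0,0,0,0,-8.5],[0,0,0,0,-8.5]]}}

```text
t: 29.65
eef_pos: [583.2, -65.8, 239.6]
tcp_rot: [2.516, 1.57, 2.6]
ft_force: [-0.1, 0.2, -0.5]
opening: 1.001
```

Call:
{"method": "apply_moves", "body": {"increments": [[0,0,0,0,-5.1],[0,0,30,1,0],[0,0,30,1,0],[0,0,30,1,0],[0,0,22,1,0],[0,9,0,0,0],[0,0,0,0,0],[0,0,0,0,0]]}}

```text
t: 30.45
eef_pos: [568.2, 44.5, 230.5]
tcp_rot: [2.999, 1.57, -3.118]
ft_force: [-0.4, -1.1, 0.8]
opening: 1.003
```

Run:
```python
from w import *
go(568.8,45.5,230,9.5)
w=cam('wrist','w13.png'); W=lambda s,y,z:[*(C+s*EX+y*EY),z]
g=cv2.cvtColor(np.array(w['pixels']),cv2.COLOR_RGB2GRAY)
print('exp bar ends',[proj(w,W(-40.5,y,159)).round() for y in(78,112,143)])
m=(g<62).astype(np.uint8); m[262:]=0
n,l,st,ce=cv2.connectedComponentsWithStats(m)
for i in range(1,n):
  if st[i,4]>100:
    k=max(cv2.findContours((l==i).astype(np.uint8),cv2.RETR_EXTERNAL,cv2.CHAIN_APPROX_NONE)[0],key=len)
    Q=np.array([onz(w,*p[0],159)[:2]-C for p in k]); Q=np.c_[Q@EX,Q@EY].astype(np.float32)
    print(st[i].tolist(),cv2.minAreaRect(Q),Q.min(0),Q.max(0))
```

```text
turn 0.0 (alt -180.0) then shift [0.5 0.9 0.8] q6 -0.20 jaw0 9.5 pos [568.2  44.5 230.5]
exp bar ends [array([275., 269.]), array([276., 227.]), array([276., 185.])]
[267, 199, 19, 63, 886] ((-40.00590133666992, 108.56646728515625), (13.06466293334961, 47.929710388183594), 0.8157762885093689) [-46.722656  84.68443 ] [-33.28281 132.6137 ]
[358, 237, 40, 25, 580] ((40.183143615722656, 93.20841979980469), (19.72447395324707, 33.940364837646484), 88.19415283203125) [23.377346 82.81631 ] [ 56.834106 103.47129 ]
[0, 240, 120, 22, 1757] ((-247.20065307617188, 86.94550323486328), (156.06634521484375, 20.816865921020508), 3.6306638717651367) [-324.4181    71.61653] [-169.33136    97.793945]
[448, 242, 112, 20, 791] ((182.55712890625, 85.10868835449219), (18.95405387878418, 155.88450622558594), 86.224853515625) [104.51214   70.520424] [259.70627  95.31855]
```

Call:
{"method": "apply_moves", "body": {"increments": [[0,20,-2.5,1.2,0],[0,25,0,0,0],[0,20,0,0,0],[0,14.5,0,0,0],[0,0,0,0,0],[0.5,0,0,0,0],[0.7,0,0,0,0],[0.8,0,0,0,0],[1,0,0,0,0],[1,0,0,0,0]]}}

```text
t: 31.5
eef_pos: [569.6, 42.9, 151.9]
tcp_rot: [-0.042, 1.57, 0.124]
ft_force: [0.0, 0.2, 0.7]
opening: 0.638
```

Call:
{"method": "apply_moves", "body": {"increments": [[1,0,0,0,0],[1,0,0,0,0],[1,0,0,0,0],[1,0,0,0,0],[1,0,0,0,0],[1,0,0,0,0]]}}

```text
t: 32.1
eef_pos: [569.5, 42.9, 151.5]
tcp_rot: [2.575, 1.571, 2.742]
ft_force: [-0.1, 0.3, 0.7]
opening: 0.138
```

Run:
```python
from w import *
sump()
import math
prev=None
for i in range(0,11):
    f=0.09*i; a=math.radians(40)-f; p=(47.6-115*math.cos(a),85+115*math.sin(a))
    if prev: print(round(f,2),'down %.1f ds %.1f'%(prev[1]-p[1],p[0]-prev[0]))
    prev=p
```

```text
G s -40.3 y 109.3 z 159.5 jaw 9.5 F [-0.1  0.3  0.7] open 13.1 t 32.1
0.09 down 8.2 ds -6.3
0.18 down 8.7 ds -5.5
0.27 down 9.2 ds -4.7
0.36 down 9.6 ds -3.9
0.45 down 9.9 ds -3.0
0.54 down 10.1 ds -2.1
0.63 down 10.3 ds -1.2
0.72 down 10.3 ds -0.2
0.81 down 10.3 ds 0.7
0.9 down 10.2 ds 1.6
```

Call:
{"method": "apply_moves", "body": {"increments": [[1,4.1,0,-3.2,0],[1,4.1,0,-3.1,0],[1,8.7,0,-5.5,0],[1,9.2,0,-4.7,0],[1,0,0,0,0]]}}

```text
t: 32.6
eef_pos: [553.5, 40.1, 124.9]
tcp_rot: [-0.083, 1.569, 0.084]
ft_force: [3.6, 0.9, 2.3]
opening: 0.141
```

Run:
```python
from w import *
sump()
```

```text
G s -56.4 y 109.2 z 132.9 jaw 9.5 F [3.6 0.9 2.3] open 13.4 t 32.6
```

Call:
{"method": "apply_moves", "body": {"increments": [[1,9.6,0,-3.9,0],[1,9.9,0,-3,0],[1,10.1,0,-2.1,0],[1,10.3,0,-1.2,0],[1,10.3,0,-0.2,0],[1,10.3,0,0.7,0],[1,10,0,1.6,0],[1,0,0,0,0],[1,0,0,0,0]]}}

```text
t: 33.5
eef_pos: [544.1, 38.6, 54.7]
tcp_rot: [3.03, 1.568, -3.087]
ft_force: [-5.4, -2.9, 4.6]
opening: 0.139
```

Run:
```python
from w import *
sump()
```

```text
G s -66.0 y 109.3 z 62.7 jaw 9.6 F [-5.4 -2.9  4.6] open 13.2 t 33.5
```

Call:
{"method": "apply_moves", "body": {"increments": [[1,1,0,0.3,0],[1,0.8,0,0.3,0],[1,0,0,0,0],[1,0,0,0,0]]}}

```text
t: 33.9
eef_pos: [544.3, 38.7, 53.2]
tcp_rot: [3.042, 1.567, -3.074]
ft_force: [-6.7, -3.7, 5.2]
opening: 0.143
```

Call:
{"method": "apply_moves", "body": {"increments": [[1,1,0,-1,0],[1,0.8,0,-0.5,0],[1,0,0,0,0],[1,0,0,0,0]]}}

```text
t: 34.3
eef_pos: [544.5, 38.6, 52.0]
tcp_rot: [-0.273, 1.57, -0.107]
ft_force: [-1.4, -0.6, 7.4]
opening: 0.14
```

Run:
```python
from w import *
sump()
w=cam('wrist'); W=lambda s,y,z:[*(C+s*EX+y*EY),z]
```

```text
G s -65.6 y 109.3 z 60.0 jaw 9.6 F [-1.4 -0.6  7.4] open 13.3 t 34.3
```

Call:
{"method": "apply_moves", "body": {"increments": [[1,1,0,0,0],[1,1,0,0.3,0],[1,0,0,0,0],[1,0,0,0,0]]}}

```text
t: 34.75
eef_pos: [544.8, 38.7, 50.0]
tcp_rot: [-0.272, 1.57, -0.105]
ft_force: [-0.7, -0.7, 7.2]
opening: 0.137
```

Run:
```python
from w import *
sump()
w=cam('wrist'); W=lambda s,y,z:[*(C+s*EX+y*EY),z]
print([proj(w,W(-66,y,62)).round(0).tolist() for y in(80,109,119,126,133)])
g=cv2.cvtColor(np.array(w['pixels']),cv2.COLOR_RGB2GRAY)
for v in range(150,262,6): print(v,g[v,246:306:3].tolist())
c=cam('scene'); gs=cv2.cvtColor(np.array(c['pixels']),cv2.COLOR_RGB2GRAY)
print([(z,proj(c,W(-66,133,z)).round(0).tolist()) for z in(55,62,69)],proj(c,W(-66,119,62)))
u,v=proj(c,W(-66,133,62)).astype(int)
for r in range(v-20,v+24,2): print(r,gs[r,u-20:u+30:2].tolist())
```

```text
G s -65.2 y 109.2 z 58.0 jaw 9.6 F [-0.7 -0.7  7.2] open 13.0 t 34.75
[[273.0, 324.0], [273.0, 274.0], [273.0, 255.0], [273.0, 242.0], [273.0, 228.0]]
150 [170, 162, 152, 153, 153, 150, 151, 153, 151, 153, 153, 151, 153, 151, 152, 153, 152, 154, 155, 153]
156 [170, 156, 152, 151, 150, 152, 151, 151, 154, 155, 149, 153, 153, 151, 153, 154, 152, 154, 152, 153]
162 [172, 169, 152, 150, 149, 149, 151, 153, 149, 151, 152, 151, 150, 153, 150, 152, 149, 151, 151, 152]
168 [171, 171, 171, 152, 148, 149, 152, 149, 154, 149, 151, 152, 149, 151, 151, 152, 150, 152, 151, 152]
174 [171, 173, 171, 148, 149, 149, 149, 152, 150, 153, 150, 151, 152, 152, 150, 151, 151, 152, 150, 151]
180 [171, 169, 169, 166, 151, 153, 150, 149, 150, 151, 150, 151, 149, 149, 150, 151, 148, 151, 150, 150]
186 [174, 172, 170, 169, 151, 150, 153, 151, 150, 149, 148, 149, 150, 149, 149, 151, 149, 148, 150, 152]
192 [168, 171, 171, 169, 151, 148, 148, 151, 149, 148, 152, 152, 147, 149, 149, 148, 151, 149, 151, 149]
198 [170, 171, 171, 171, 149, 149, 150, 150, 151, 150, 149, 149, 149, 150, 150, 147, 150, 152, 149, 150]
204 
[... 2904 characters left out ...]
13, 14, 14, 13, 16, 26, 56, 126, 126, 125, 126, 111, 109]
262 [231, 231, 231, 215, 160, 150, 126, 126, 126, 127, 126, 113, 41, 14, 12, 12, 88, 121, 125, 126, 126, 127, 126, 109, 111]
264 [214, 168, 159, 126, 126, 125, 126, 126, 126, 126, 126, 125, 126, 120, 111, 41, 87, 126, 126, 125, 126, 126, 126, 106, 114]
266 [129, 126, 126, 125, 126, 125, 126, 125, 126, 125, 126, 126, 126, 126, 126, 126, 125, 126, 126, 126, 126, 125, 126, 126, 108]
268 [126, 126, 125, 126, 126, 126, 125, 126, 126, 126, 126, 126, 125, 126, 126, 126, 125, 126, 125, 126, 126, 126, 126, 126, 108]
270 [126, 125, 125, 126, 126, 126, 126, 125, 125, 126, 126, 126, 126, 126, 127, 126, 126, 126, 126, 127, 125, 125, 126, 126, 122]
```

Call:
{"method": "apply_moves", "body": {"increments": [[1,-3,0,-0.5,0],[1,-5,0,-0.8,0],[1,-5.1,0,-0.4,0],[1,-5.2,0,-0.3,0],[1,-5.2,0,0.1,0],[1,-5.2,0,0.1,0],[1,-5.2,0,0.6,0],[1,-5.1,0,0.6,0],[1,-5.1,0,1,0],[1,-5,0,1.1,0]]}}

```text
t: 35.85
eef_pos: [546.6, 39.0, 98.9]
tcp_rot: [-0.017, 1.57, 0.149]
ft_force: [5.9, 0.2, -1.1]
opening: 0.139
```

Run:
```python
from w import *
sump()
```

```text
G s -63.5 y 109.3 z 106.9 jaw 9.5 F [ 5.9  0.2 -1.1] open 13.2 t 35.85
```

Call:
{"method": "apply_moves", "body": {"increments": [[1,-4.9,0,1.6,0],[1,-4.9,0,1.6,0],[1,-4.8,0,2,0],[1,-4.8,0,2.1,0],[1,-4.6,0,2.4,0],[1,-4.6,0,2.5,0],[1,-4.4,0,2.7,0],[1,-4.3,0,2.8,0],[1,-4.1,0,3.1,0],[1,-4.1,0,3.2,0]]}}

```text
t: 36.85
eef_pos: [570.2, 43.2, 142.6]
tcp_rot: [2.395, 1.57, 2.561]
ft_force: [12.4, -3.1, -44.4]
opening: 0.141
```

Run:
```python
from w import *
sump()
```

```text
G s -39.5 y 109.5 z 150.6 jaw 9.5 F [ 12.4  -3.1 -44.4] open 13.4 t 36.85
```

Call:
{"method": "apply_moves", "body": {"increments": [[1,1,0,0,0],[1,0,0,0,0]]}}

```text
t: 37.05
eef_pos: [569.6, 43.1, 141.8]
tcp_rot: [2.736, 1.569, 2.902]
ft_force: [6.7, -0.0, -14.2]
opening: 0.14
```

Run:
```python
from w import *
sump(); s=pose()[2]; print('moment',s['moment'].round(2),'tau',s['tau'].round(1))
c=cam('scene','s14.png'); W=lambda s,y,z:[*(C+s*EX+y*EY),z]
gs=cv2.cvtColor(np.array(c['pixels']),cv2.COLOR_RGB2GRAY); g0=cv2.cvtColor(cv2.imread('pics/s9.png'),cv2.COLOR_BGR2GRAY)
u,v=proj(c,W(-40,133,159)).astype(int); print(u,v,proj(c,W(-40,133,150)))
print('before (lever at rest)')
for r in range(v-10,v+16,2): print(r,g0[r,u-14:u+24:2].tolist())
print('now')
for r in range(v-10,v+16,2): print(r,gs[r,u-14:u+24:2].tolist())
```

```text
G s -40.1 y 109.5 z 149.8 jaw 9.5 F [  6.7  -0.  -14.2] open 13.3 t 37.05
moment [-0.09 -1.1   0.08] tau [  0.1 -65.1 -20.9   0.    1.8   0.1]
345 203 [345.23405422 207.28169064]
before (lever at rest)
193 [192, 192, 192, 193, 193, 196, 199, 199, 202, 207, 208, 217, 226, 226, 232, 234, 234, 235, 234]
195 [240, 242, 243, 242, 242, 241, 235, 234, 224, 210, 207, 192, 192, 191, 192, 193, 193, 195, 198]
197 [234, 234, 235, 236, 236, 236, 236, 237, 237, 237, 240, 242, 242, 242, 242, 242, 242, 241, 235]
199 [234, 234, 235, 235, 235, 235, 234, 234, 234, 235, 234, 234, 235, 235, 234, 233, 234, 234, 234]
201 [234, 234, 235, 235, 235, 139, 23, 36, 110, 130, 228, 234, 234, 234, 234, 233, 232, 233, 231]
203 [235, 235, 234, 235, 235, 39, 19, 18, 19, 20, 21, 35, 116, 130, 234, 234, 233, 232, 232]
205 [249, 234, 234, 234, 235, 137, 16, 17, 18, 19, 19, 20, 20, 21, 21, 36, 114, 130, 233]
207 [248, 204, 234, 235, 235, 234, 227, 222, 95, 24, 18, 17, 17, 19, 19, 19, 21, 21, 23]
209 [241, 216, 234, 234, 235, 235, 235, 235, 235, 234, 224, 219, 65, 16, 16, 18, 18, 20, 27]
211 [217, 230, 235, 235, 234, 235, 
[... 816 characters left out ...]
 229, 229, 36, 17, 18, 11, 13, 11, 11, 13, 15, 20, 20, 60, 227, 227]
205 [246, 228, 228, 229, 229, 213, 15, 17, 11, 12, 12, 12, 12, 15, 18, 17, 29, 121, 227]
207 [244, 195, 228, 229, 229, 229, 229, 214, 70, 12, 11, 13, 11, 15, 17, 18, 18, 19, 23]
209 [235, 206, 228, 229, 229, 229, 229, 230, 79, 12, 12, 12, 13, 14, 15, 17, 18, 18, 24]
211 [208, 223, 229, 229, 229, 229, 229, 230, 80, 12, 12, 11, 11, 16, 19, 13, 54, 16, 17]
213 [197, 203, 208, 216, 225, 228, 230, 231, 81, 13, 12, 13, 11, 15, 20, 14, 227, 228, 102]
215 [202, 191, 183, 182, 183, 183, 185, 186, 61, 11, 11, 12, 11, 14, 22, 13, 229, 227, 218]
217 [226, 226, 226, 226, 226, 226, 222, 221, 58, 12, 12, 13, 11, 17, 20, 49, 183, 185, 186]
```

The bar's end is pixel-for-pixel back at its rest place, so the lever is up. The bar crept about 9 mm up in the pads during the stroke. I'll regrip higher and pull until the stop shows in the force, with one extra pull for safety.

Call:
{"method": "apply_moves", "body": {"increments": [[1,0.4,0,0,0],[0.7,0,0,0,0],[0.7,0,0,0,0],[0.7,-6,0,0,0],[0.7,-6.5,0,0,0],[0.7,0,0,0,0],[1,0,0,0,0],[1,0,0,0,0],[1,0,0,0,0],[1,0,0,0,0]]}}

```text
t: 38.1
eef_pos: [569.5, 42.9, 154.9]
tcp_rot: [2.957, 1.57, 3.124]
ft_force: [-2.2, -0.7, 2.1]
opening: 0.142
```

Run:
```python
from w import *
sump()
```

```text
G s -40.2 y 109.4 z 162.9 jaw 9.5 F [-2.2 -0.7  2.1] open 13.5 t 38.1
```

Call:
{"method": "apply_moves", "body": {"increments": [[1,8.2,0,-6.3,0],[1,8.7,0,-5.5,0],[1,9.2,0,-4.7,0],[1,9.6,0,-3.9,0],[1,9.9,0,-3,0],[1,10.1,0,-2.1,0],[1,10.3,0,-1.2,0],[1,10.3,0,-0.2,0],[1,10.3,0,0.7,0],[1,10.2,0,1,0]]}}

```text
t: 39.1
eef_pos: [544.1, 38.5, 57.9]
tcp_rot: [-3.105, 1.569, -2.938]
ft_force: [-5.1, -2.8, 6.0]
opening: 0.143
```

Call:
{"method": "apply_moves", "body": {"increments": [[1,2,0,0,0],[1,2,0,0,0],[1,0,0,0,0]]}}

```text
t: 39.4
eef_pos: [544.7, 38.5, 54.2]
tcp_rot: [-2.925, 1.57, -2.759]
ft_force: [-3.9, -2.4, 5.2]
opening: 0.143
```

Call:
{"method": "apply_moves", "body": {"increments": [[1,2,0,0,0],[1,2,0,0,0],[1,0,0,0,0]]}}

```text
t: 39.7
eef_pos: [545.2, 38.6, 51.2]
tcp_rot: [-0.332, 1.57, -0.165]
ft_force: [-5.0, -1.5, 15.6]
opening: 0.14
```

Run:
```python
from w import *
sump()
```

```text
G s -64.8 y 109.1 z 59.2 jaw 9.5 F [-5.  -1.5 15.6] open 13.3 t 39.7
```

Call:
{"method": "apply_moves", "body": {"increments": [[1,-3,0,-0.8,0],[1,-5,0,-0.8,0],[1,-5.1,0,-0.4,0],[1,-5.2,0,-0.3,0],[1,-5.2,0,0.1,0],[1,-5.2,0,0.1,0],[1,-5.2,0,0.6,0],[1,-5.1,0,0.8,0],[1,-5.1,0,1.2,0],[1,-5,0,1.3,0]]}}

```text
t: 40.7
eef_pos: [545.8, 38.9, 99.4]
tcp_rot: [3.019, 1.568, -3.097]
ft_force: [-4.1, -5.7, 0.7]
opening: 0.144
```

Call:
{"method": "apply_moves", "body": {"increments": [[1,-4.9,0,1.6,0],[1,-4.9,0,1.6,0],[1,-4.8,0,2,0],[1,-4.8,0,2.1,0],[1,-4.6,0,2.4,0],[1,-4.6,0,2.5,0],[1,-4.4,0,2.7,0],[1,-4.3,0,2.8,0],[1,-3,0,2.2,0],[1,0,0,0,0]]}}

```text
t: 41.7
eef_pos: [562.3, 42.0, 139.9]
tcp_rot: [3.051, 1.561, -3.065]
ft_force: [-21.7, -8.7, 16.0]
opening: 0.139
```

```bash
cat >> w.py <<'E'
def rest(save):
    """bar end compared with the picture with the lever at rest"""
    c=cam('scene',save); gs=cv2.cvtColor(np.array(c['pixels']),cv2.COLOR_RGB2GRAY).astype(int); g0=cv2.cvtColor(cv2.imread('pics/s9.png'),cv2.COLOR_BGR2GRAY)
    for r in range(197,213,2): print(r,g0[r,335:349:2].tolist(),gs[r,335:349:2].tolist())
E
python3 - <<'E'
from w import *
sump(); rest('s15.png')
E
```

```text
G s -47.4 y 109.6 z 147.9 jaw 9.6 F [-21.7  -8.7  16. ] open 13.2 t 41.7
197 [235, 236, 236, 236, 236, 237, 237] [12, 13, 12, 13, 13, 18, 42]
199 [235, 235, 235, 235, 234, 234, 234] [211, 89, 12, 14, 13, 18, 17]
201 [235, 235, 235, 139, 23, 36, 110] [229, 229, 229, 214, 210, 24, 19]
203 [234, 235, 235, 39, 19, 18, 19] [229, 229, 229, 228, 228, 79, 12]
205 [234, 234, 235, 137, 16, 17, 18] [228, 229, 229, 130, 223, 79, 12]
207 [234, 235, 235, 234, 227, 222, 95] [228, 229, 85, 18, 21, 13, 12]
209 [234, 234, 235, 235, 235, 235, 235] [229, 229, 74, 17, 18, 14, 12]
211 [235, 235, 234, 235, 235, 236, 235] [229, 229, 213, 22, 16, 14, 12]
```

Call:
{"method": "apply_moves", "body": {"increments": [[1,-2.5,0,0,0],[1,-2.5,0,0.8,0],[1,-2.5,0,1,0],[1,-2,0,1,0],[1,-1,0,0.6,0],[1,0,0,0,0]]}}

```text
t: 42.35
eef_pos: [569.2, 43.0, 150.2]
tcp_rot: [2.826, 1.57, 2.993]
ft_force: [-5.3, -2.5, 3.2]
opening: 0.138
```

Run:
```python
from w import *
sump(); rest('s16.png')
```

```text
G s -40.4 y 109.5 z 158.2 jaw 9.5 F [-5.3 -2.5  3.2] open 13.1 t 42.35
197 [235, 236, 236, 236, 236, 237, 237] [229, 229, 229, 229, 229, 230, 81]
199 [235, 235, 235, 235, 234, 234, 234] [228, 229, 228, 228, 227, 227, 78]
201 [235, 235, 235, 139, 23, 36, 110] [228, 228, 228, 130, 19, 33, 34]
203 [234, 235, 235, 39, 19, 18, 19] [228, 228, 228, 23, 18, 18, 13]
205 [234, 234, 235, 137, 16, 17, 18] [227, 228, 228, 90, 14, 16, 12]
207 [234, 235, 235, 234, 227, 222, 95] [227, 228, 228, 228, 213, 210, 69]
209 [234, 234, 235, 235, 235, 235, 235] [227, 228, 228, 228, 228, 228, 79]
211 [235, 235, 234, 235, 235, 236, 235] [228, 228, 228, 228, 229, 229, 79]
```

Call:
{"method": "apply_moves", "body": {"increments": [[1,-1.5,0,0.5,0],[1,0,0,0,0],[1,0,0,0,0]]}}

```text
t: 42.7
eef_pos: [569.6, 43.1, 150.9]
tcp_rot: [2.84, 1.569, 3.007]
ft_force: [-3.5, -2.0, -6.9]
opening: 0.141
```

Call:
{"method": "apply_moves", "body": {"increments": [[1,8.2,0,-6.3,0],[1,8.7,0,-5.5,0],[1,9.2,0,-4.7,0],[1,9.6,0,-3.9,0],[1,9.9,0,-3,0],[1,10.1,0,-2.1,0],[1,10.3,0,-1.2,0],[1,10.3,0,-0.2,0],[1,10.3,0,0.7,0],[1,10.2,0,0.5,0]]}}

```text
t: 43.7
eef_pos: [544.0, 38.6, 54.8]
tcp_rot: [3.064, 1.57, -3.053]
ft_force: [-8.3, -4.2, 5.8]
opening: 0.14
```

Call:
{"method": "apply_moves", "body": {"increments": [[1,1.5,0,0,0],[1,1.5,0,0,0],[1,0,0,0,0]]}}

```text
t: 44.0
eef_pos: [544.4, 38.7, 52.0]
tcp_rot: [2.954, 1.57, 3.121]
ft_force: [-7.8, -3.9, 5.8]
opening: 0.139
```

Run:
```python
from w import *
sump()
```

```text
G s -65.7 y 109.3 z 60.0 jaw 9.5 F [-7.8 -3.9  5.8] open 13.2 t 44.0
```

Call:
{"method": "apply_moves", "body": {"increments": [[1,2,0,0,0],[1,2,0,0,0],[1,0,0,0,0]]}}

```text
t: 44.3
eef_pos: [545.0, 38.7, 48.2]
tcp_rot: [-0.095, 1.57, 0.071]
ft_force: [-5.6, -3.0, 6.2]
opening: 0.142
```

Call:
{"method": "apply_moves", "body": {"increments": [[1,1,0,0,0],[1,0,0,0,0],[1,0,0,0,0]]}}

```text
t: 44.6
eef_pos: [545.1, 38.8, 47.6]
tcp_rot: [-0.139, 1.569, 0.028]
ft_force: [-6.3, -2.5, 8.6]
opening: 0.139
```

Run:
```python
from w import *
sump()
```

```text
G s -64.9 y 109.3 z 55.6 jaw 9.5 F [-6.3 -2.5  8.6] open 13.2 t 44.6
```

Call:
{"method": "apply_moves", "body": {"increments": [[1,-3,0,-0.8,0],[1,-5,0,-0.8,0],[1,-5.4,0,-0.4,0],[1,-5.4,0,-0.3,0],[1,-5.5,0,0.1,0],[1,-5.5,0,0.1,0],[1,-5.5,0,0.6,0],[1,-5.4,0,0.8,0],[1,-5.4,0,1.2,0],[1,-5.3,0,1.3,0]]}}

```text
t: 45.6
eef_pos: [546.9, 39.1, 98.7]
tcp_rot: [-0.001, 1.57, 0.166]
ft_force: [1.7, -2.6, 0.8]
opening: 0.142
```

Call:
{"method": "apply_moves", "body": {"increments": [[1,-5.2,0,1.6,0],[1,-5.2,0,1.6,0],[1,-5.1,0,2,0],[1,-5.1,0,2.1,0],[1,-4.9,0,2.4,0],[1,-4.9,0,2.5,0],[1,-4.7,0,2.7,0],[1,-4.6,0,2.8,0],[1,-3,0,2,0],[1,0,0,0,0]]}}

```text
t: 46.6
eef_pos: [569.4, 42.9, 140.1]
tcp_rot: [-0.006, 1.564, 0.16]
ft_force: [22.5, 3.9, -22.3]
opening: 0.146
```

Run:
```python
from w import *
sump(); rest('s17.png')
```

```text
G s -40.3 y 109.4 z 148.1 jaw 9.5 F [ 22.5   3.9 -22.3] open 13.8 t 46.6
197 [235, 236, 236, 236, 236, 237, 237] [20, 13, 13, 12, 12, 13, 14]
199 [235, 235, 235, 235, 234, 234, 234] [229, 216, 211, 61, 12, 12, 18]
201 [235, 235, 235, 139, 23, 36, 110] [229, 229, 229, 132, 19, 19, 12]
203 [234, 235, 235, 39, 19, 18, 19] [229, 229, 229, 36, 18, 17, 12]
205 [234, 234, 235, 137, 16, 17, 18] [228, 229, 229, 130, 15, 15, 12]
207 [234, 235, 235, 234, 227, 222, 95] [228, 229, 229, 229, 229, 212, 70]
209 [234, 234, 235, 235, 235, 235, 235] [228, 229, 229, 229, 230, 230, 79]
211 [235, 235, 234, 235, 235, 236, 235] [229, 229, 229, 229, 230, 230, 80]
```

The lever is up again by pixel match. Regripping higher for the next pull.

Call:
{"method": "apply_moves", "body": {"increments": [[1,1,0,-0.5,0],[0.7,0,0,0,0],[0.7,0,0,0,0],[0.7,-7,0,0,0],[0.7,-7.5,0,0.3,0],[0.7,0,0,0,0],[1,0,0,0,0],[1,0,0,0,0],[1,0,0,0,0],[1,0,0,0,0]]}}

```text
t: 47.65
eef_pos: [568.5, 42.6, 154.0]
tcp_rot: [-0.033, 1.565, 0.133]
ft_force: [16.2, 3.9, -12.4]
opening: 0.138
```

Call:
{"method": "apply_moves", "body": {"increments": [[1,8.2,0,-6.3,0],[1,8.7,0,-5.5,0],[1,9.2,0,-4.7,0],[1,9.6,0,-3.9,0],[1,9.9,0,-3,0],[1,10.1,0,-2.1,0],[1,10.3,0,-1.2,0],[1,10.3,0,-0.2,0],[1,10.3,0,0.7,0],[1,10.2,0,0.5,0]]}}

```text
t: 48.65
eef_pos: [545.5, 38.4, 59.8]
tcp_rot: [-0.15, 1.558, 0.016]
ft_force: [2.2, 0.5, 50.4]
opening: 0.14
```

Call:
{"method": "apply_moves", "body": {"increments": [[1,2,0,0,0],[1,2,0,0,0],[1,2,0,0,0],[1,1,0,0,0],[1,0,0,0,0]]}}

```text
t: 49.15
eef_pos: [545.5, 38.0, 54.7]
tcp_rot: [-0.196, 1.557, -0.029]
ft_force: [5.4, 2.2, 38.8]
opening: 0.142
```

Run:
```python
from w import *
sump()
```

```text
G s -64.7 y 108.5 z 62.7 jaw 9.5 F [ 5.4  2.2 38.8] open 13.5 t 49.15
```

Call:
{"method": "apply_moves", "body": {"increments": [[1,-1.5,0,-0.3,0],[1,-3,0,-0.8,0],[1,-5,0,-0.4,0],[1,-5,0,-0.3,0],[1,-5.2,0,0.1,0],[1,-5.2,0,0.1,0],[1,-5.2,0,0.6,0],[1,-5.1,0,0.8,0],[1,-5.1,0,1.2,0],[1,-5,0,1.3,0]]}}

```text
t: 50.15
eef_pos: [544.5, 38.0, 96.6]
tcp_rot: [-0.315, 1.567, -0.148]
ft_force: [4.5, -3.1, -0.9]
opening: 0.139
```

Run:
```python
from w import *
sump()
```

```text
G s -65.7 y 108.6 z 104.6 jaw 9.5 F [ 4.5 -3.1 -0.9] open 13.2 t 50.15
```

Call:
{"method": "apply_moves", "body": {"increments": [[1,-4.9,0,1.3,0],[1,-4.9,0,1.6,0],[1,-4.9,0,1.8,0],[1,-4.9,0,2.1,0],[1,-4.8,0,2.4,0],[1,-4.6,0,2.5,0],[1,-4.5,0,2.7,0],[1,-4.4,0,2.9,0],[1,-3,0,2,0],[1,0,0,0,0]]}}

```text
t: 51.15
eef_pos: [559.1, 40.8, 136.8]
tcp_rot: [-3.139, 1.564, -2.972]
ft_force: [-14.4, -8.1, 10.0]
opening: 0.141
```

Run:
```python
from w import *
sump(); rest('s18.png')
```

```text
G s -50.8 y 109.0 z 144.8 jaw 9.6 F [-14.4  -8.1  10. ] open 13.4 t 51.15
197 [235, 236, 236, 236, 236, 237, 237] [14, 13, 13, 12, 17, 82, 85]
199 [235, 235, 235, 235, 234, 234, 234] [13, 12, 12, 13, 13, 48, 61]
201 [235, 235, 235, 139, 23, 36, 110] [89, 20, 12, 11, 18, 19, 19]
203 [234, 235, 235, 39, 19, 18, 19] [230, 229, 216, 209, 53, 18, 18]
205 [234, 234, 235, 137, 16, 17, 18] [229, 229, 229, 229, 229, 22, 12]
207 [234, 235, 235, 234, 227, 222, 95] [229, 229, 230, 229, 229, 20, 12]
209 [234, 234, 235, 235, 235, 235, 235] [229, 229, 65, 34, 104, 13, 13]
211 [235, 235, 234, 235, 235, 236, 235] [229, 166, 18, 18, 19, 11, 11]
```

Call:
{"method": "apply_moves", "body": {"increments": [[1,-2.5,0,0.8,0],[1,-2.5,0,1.3,0],[1,-2.5,0,1.5,0],[1,-2.5,0,1.5,0],[1,-2.5,0,1.5,0],[1,-2,0,1.2,0],[1,0,0,0,0]]}}

```text
t: 51.9
eef_pos: [568.3, 42.4, 151.3]
tcp_rot: [-3.079, 1.568, -2.912]
ft_force: [-5.4, -5.7, 4.4]
opening: 0.139
```

Run:
```python
from w import *
sump(); rest('s19.png')
```

```text
G s -41.4 y 109.1 z 159.3 jaw 9.6 F [-5.4 -5.7  4.4] open 13.2 t 51.9
197 [235, 236, 236, 236, 236, 237, 237] [228, 229, 229, 229, 229, 230, 80]
199 [235, 235, 235, 235, 234, 234, 234] [228, 229, 228, 228, 227, 227, 78]
201 [235, 235, 235, 139, 23, 36, 110] [228, 228, 228, 165, 108, 122, 39]
203 [234, 235, 235, 39, 19, 18, 19] [228, 228, 228, 18, 19, 19, 13]
205 [234, 234, 235, 137, 16, 17, 18] [227, 227, 228, 35, 16, 16, 13]
207 [234, 235, 235, 234, 227, 222, 95] [227, 228, 228, 213, 209, 22, 12]
209 [234, 234, 235, 235, 235, 235, 235] [227, 228, 228, 228, 228, 229, 78]
211 [235, 235, 234, 235, 235, 236, 235] [228, 228, 227, 228, 228, 229, 95]
```

Nearly at rest. I'll lift the last millimetre, then do one more full pull to the stop in case an earlier one came up short.

Call:
{"method": "apply_moves", "body": {"increments": [[1,-1.5,0,0.8,0],[1,-1,0,0.5,0],[1,0,0,0,0],[0.7,0,0,0,0],[0.7,0,0,0,0],[0.7,-3,0,0,0],[0.7,0,0,0,0],[1,0,0,0,0],[1,0,0,0,0],[1,0,0,0,0]]}}

```text
t: 52.95
eef_pos: [569.5, 43.0, 156.7]
tcp_rot: [3.054, 1.568, -3.063]
ft_force: [-6.6, -0.4, 4.8]
opening: 0.14
```

Call:
{"method": "apply_moves", "body": {"increments": [[1,8.2,0,-6.3,0],[1,8.7,0,-5.5,0],[1,9.2,0,-4.7,0],[1,9.6,0,-3.9,0],[1,9.9,0,-3,0],[1,10.1,0,-2.1,0],[1,10.3,0,-1.2,0],[1,10.3,0,-0.2,0],[1,9,0,0.7,0],[1,7,0,0.5,0]]}}

```text
t: 53.95
eef_pos: [543.6, 38.5, 63.9]
tcp_rot: [3.073, 1.567, -3.043]
ft_force: [-8.9, -4.9, 6.7]
opening: 0.138
```

Call:
{"method": "apply_moves", "body": {"increments": [[1,2,0,0,0],[1,2,0,0,0],[1,1.5,0,0,0],[1,0,0,0,0]]}}

```text
t: 54.35
eef_pos: [544.2, 38.5, 58.9]
tcp_rot: [3.088, 1.568, -3.028]
ft_force: [-6.2, -4.1, 6.5]
opening: 0.138
```

Run:
```python
from w import *
sump()
```

```text
G s -65.8 y 109.2 z 66.9 jaw 9.6 F [-6.2 -4.1  6.5] open 13.1 t 54.35
```

Not at the stop yet, so I press a bit further.

Call:
{"method": "apply_moves", "body": {"increments": [[1,2,0,0,0],[1,2,0,0,0],[1,2,0,0,0],[1,1.5,0,0,0],[1,0,0,0,0],[1,0,0,0,0]]}}

```text
t: 54.95
eef_pos: [545.3, 38.7, 52.8]
tcp_rot: [-0.949, 1.57, -0.782]
ft_force: [-6.8, -2.4, 19.3]
opening: 0.141
```

Run:
```python
from w import *
sump()
```

```text
G s -64.8 y 109.2 z 60.8 jaw 9.6 F [-6.8 -2.4 19.3] open 13.4 t 54.95
```

Call:
{"method": "apply_moves", "body": {"increments": [[1,-1.5,0,-0.8,0],[1,-3,0,-0.8,0],[1,-5,0,-0.4,0],[1,-5,0,-0.3,0],[1,-5.2,0,0.1,0],[1,-5.2,0,0.1,0],[1,-5.2,0,0.6,0],[1,-5.1,0,0.8,0],[1,-5.1,0,1.2,0],[1,-5,0,1.3,0]]}}

```text
t: 55.95
eef_pos: [544.5, 38.7, 96.5]
tcp_rot: [3.042, 1.564, -3.075]
ft_force: [-12.0, -7.9, 4.1]
opening: 0.138
```

Call:
{"method": "apply_moves", "body": {"increments": [[1,-4.9,0,1.3,0],[1,-4.9,0,1.6,0],[1,-4.9,0,1.8,0],[1,-4.9,0,2.1,0],[1,-4.8,0,2.4,0],[1,-4.6,0,2.5,0],[1,-4.5,0,2.7,0],[1,-4.4,0,2.9,0],[1,-3,0,2,0],[1,0,0,0,0]]}}

```text
t: 56.95
eef_pos: [558.7, 41.4, 137.6]
tcp_rot: [3.062, 1.553, -3.054]
ft_force: [-38.1, -14.3, 24.0]
opening: 0.139
```

Run:
```python
from w import *
sump(); rest('s20.png')
```

```text
G s -51.2 y 109.6 z 145.6 jaw 9.6 F [-38.1 -14.3  24. ] open 13.2 t 56.95
197 [235, 236, 236, 236, 236, 237, 237] [11, 14, 12, 12, 18, 88, 99]
199 [235, 235, 235, 235, 234, 234, 234] [13, 12, 12, 12, 13, 21, 26]
201 [235, 235, 235, 139, 23, 36, 110] [216, 212, 53, 13, 14, 16, 19]
203 [234, 235, 235, 39, 19, 18, 19] [229, 230, 229, 228, 212, 21, 17]
205 [234, 234, 235, 137, 16, 17, 18] [229, 229, 230, 229, 229, 22, 13]
207 [234, 235, 235, 234, 227, 222, 95] [229, 229, 229, 229, 229, 15, 12]
209 [234, 234, 235, 235, 235, 235, 235] [228, 229, 116, 110, 125, 12, 13]
211 [235, 235, 234, 235, 235, 236, 235] [229, 143, 17, 19, 19, 12, 13]
```

Call:
{"method": "apply_moves", "body": {"increments": [[1,-2,0,-0.8,0],[1,-2.5,0,0,0],[1,-2.5,0,0.8,0],[1,-2.5,0,1.2,0],[1,-2.5,0,1.4,0],[1,-2,0,1.3,0],[1,-1.5,0,1,0],[1,0,0,0,0]]}}

```text
t: 57.8
eef_pos: [568.6, 43.0, 153.6]
tcp_rot: [3.039, 1.565, -3.078]
ft_force: [-13.6, -5.2, 11.2]
opening: 0.141
```

Run:
```python
from w import *
sump(); rest('s21.png')
```

```text
G s -41.0 y 109.6 z 161.6 jaw 9.6 F [-13.6  -5.2  11.2] open 13.4 t 57.8
197 [235, 236, 236, 236, 236, 237, 237] [228, 229, 229, 229, 228, 230, 79]
199 [235, 235, 235, 235, 234, 234, 234] [228, 228, 228, 227, 227, 227, 79]
201 [235, 235, 235, 139, 23, 36, 110] [228, 228, 228, 130, 62, 106, 40]
203 [234, 235, 235, 39, 19, 18, 19] [227, 228, 227, 17, 17, 18, 12]
205 [234, 234, 235, 137, 16, 17, 18] [227, 227, 227, 72, 15, 15, 12]
207 [234, 235, 235, 234, 227, 222, 95] [227, 228, 228, 228, 209, 89, 12]
209 [234, 234, 235, 235, 235, 235, 235] [227, 227, 227, 227, 228, 228, 80]
211 [235, 235, 234, 235, 235, 236, 235] [228, 228, 227, 228, 228, 229, 79]
```

Call:
{"method": "apply_moves", "body": {"increments": [[1,-1.2,0,0.8,0],[1,-1,0,0.7,0],[1,0,0,0,0],[0.8,0,0,0,0],[0.6,0,0,0,0],[0.3,0,0,0,0],[0,0,0,0,0],[0,0,0,0,0],[0,0,0,0,0]]}}

```text
t: 58.75
eef_pos: [572.6, 43.5, 155.4]
tcp_rot: [0.573, 1.571, 0.739]
ft_force: [0.1, -0.0, 0.3]
opening: 0.562
```

Call:
{"method": "apply_moves", "body": {"increments": [[0,-20,0,0,0],[0,-35,0,0,0],[0,-40,0,0,0],[0,-40,0,0,0],[0,0,0,-45,0],[0,0,0,-45,0],[0,0,0,-45,0],[0,0,0,-45,0],[0,0,0,0,0],[0,0,0,0,0]]}}

```text
t: 59.75
eef_pos: [395.0, 13.5, 291.1]
tcp_rot: [-0.22, 1.569, -0.054]
ft_force: [1.1, 0.5, 0.1]
opening: 0.998
```

Run:
```python
from w import *
sump(); rest('s22.png')
W=lambda s,y,z:[*(C+s*EX+y*EY),z]
t=cam('top','t22.png'); w=cam('wrist','w22.png'); c=cam('scene')
# scraper: wood in top/scene
for cc in(t,c):
  hsv=cv2.cvtColor(np.array(cc['pixels']),cv2.COLOR_RGB2HSV); m=cv2.inRange(hsv,(8,50,60),(26,255,255))
  u,v=proj(cc,[546,201,45]).astype(int); print(cc['n'],'exp rib',u,v)
  n,l,st,ce=cv2.connectedComponentsWithStats(m)
  for i in range(1,n):
    if st[i,4]>25 and abs(ce[i]-[u,v]).max()<40: print(st[i].tolist(),ce[i].round(1),onz(cc,*ce[i],45)[:2].round(1))
  print('chips',[(o[0].tolist(),int(o[1]),onz(cc,*o[0],8.5)[:2].round().tolist()) for o in chips(cc)])
  hp=[proj(cc,W(-5,y,z)).round(1).tolist() for y,z in((0,116),(0,28))]; print('handle exp',hp)
  g=cv2.cvtColor(np.array(cc['pixels']),cv2.COLOR_RGB2GRAY); u,v=int(hp[0][0]),int(hp[0][1])
  for r in range(v-10,v+14,3): print(r,g[r,u-18:u+19:3].tolist())
```

```text
G s -217.1 y 109.1 z 299.1 jaw 9.5 F [1.1 0.5 0.1] open 94.8 t 59.75
197 [235, 236, 236, 236, 236, 237, 237] [211, 213, 213, 212, 212, 213, 215]
199 [235, 235, 235, 235, 234, 234, 234] [210, 211, 210, 209, 209, 209, 210]
201 [235, 235, 235, 139, 23, 36, 110] [210, 210, 210, 118, 16, 28, 90]
203 [234, 235, 235, 39, 19, 18, 19] [210, 210, 210, 33, 15, 15, 17]
205 [234, 234, 235, 137, 16, 17, 18] [209, 209, 210, 114, 12, 12, 13]
207 [234, 235, 235, 234, 227, 222, 95] [209, 211, 210, 210, 197, 192, 78]
209 [234, 234, 235, 235, 235, 235, 235] [209, 210, 210, 210, 210, 211, 210]
211 [235, 235, 234, 235, 235, 236, 235] [210, 209, 210, 210, 211, 212, 211]
top exp rib 270 206
[251, 189, 25, 23, 315] [262.5 199.8] [562.7 220.1]
chips []
handle exp [[384.9, 163.9], [375.1, 174.9]]
153 [53, 56, 64, 63, 64, 49, 56, 23, 20, 24, 26, 62, 47]
156 [64, 63, 65, 64, 61, 60, 60, 29, 19, 20, 24, 48, 55]
159 [64, 64, 65, 64, 59, 64, 59, 36, 21, 27, 26, 41, 64]
162 [64, 62, 65, 61, 62, 54, 46, 24, 8, 26, 28, 27, 66]
165 [61, 60, 60, 44, 11, 7, 3, 4, 6, 24, 28, 26, 58]
168 [60, 63, 53, 4, 2, 10, 0, 4, 13, 26, 28, 27, 42]
171 [58, 45, 6, 8, 8, 4, 1, 41, 33, 27, 27, 31, 32]
174 [6, 2, 1, 12, 4, 0, 23, 67, 50, 25, 24, 25, 28]
scene exp rib 292 233
[264, 210, 6, 6, 27] [266.6 212.6] [577.9 326.9]
[282, 223, 23, 19, 364] [293.4 231.9] [551.2 203.9]
chips []
handle exp [[410.2, 232.6], [405.5, 269.3]]
222 [209, 208, 158, 83, 160, 207, 208, 209, 208, 209, 209, 201, 202]
225 [208, 138, 122, 120, 126, 128, 128, 143, 162, 208, 209, 202, 202]
228 [143, 129, 75, 78, 84, 109, 114, 129, 128, 130, 135, 149, 196]
231 [128, 95, 74, 54, 20, 43, 76, 83, 91, 109, 120, 130, 130]
234 [94, 94, 74, 23, 13, 16, 15, 17, 28, 77, 78, 83, 104]
237 [94, 94, 72, 16, 13, 13, 14, 13, 16, 73, 79, 79, 80]
240 [94, 95, 72, 13, 12, 14, 13, 13, 16, 77, 81, 81, 81]
243 [94, 95, 70, 13, 14, 14, 13, 13, 17, 80, 79, 82, 81]
```

Run:
```python
from w import *
t=cam('top'); im=np.array(t['pixels']); k=2.2; im=np.clip(im*k,0,255).astype(np.uint8); hsv=cv2.cvtColor(im,cv2.COLOR_RGB2HSV)
m=cv2.inRange(hsv,(9,90,120),(24,255,255)); n,l,st,ce=cv2.connectedComponentsWithStats(m)
for i in range(1,n):
  if st[i,4]>15 and 230<ce[i][0]<300 and 180<ce[i][1]<240:
    q=np.array([onz(t,x,y,54)[:2] for y,x in zip(*np.nonzero(l==i))],np.float32); print('wood',st[i].tolist(),cv2.minAreaRect(q))
m=cv2.inRange(hsv,(0,110,60),(12,255,255)); n,l,st,ce=cv2.connectedComponentsWithStats(m)
th=np.radians(51.7);ex=np.array([np.cos(th),np.sin(th)]);ey=np.array([-ex[1],ex[0]])
for i in range(1,n):
  q=onz(t,*ce[i],8.5)[:2]-[398.4,338.8]
  if st[i,4]>3 and abs(q).max()<160: print('chip',ce[i].round(),st[i,4],(q@ex).round(),(q@ey).round())
w=cv2.imread('pics/w22.png'); s0=cv2.imread('pics/scene0.png').astype(float); s1=cv2.imread('pics/s22.png').astype(float)
s1*=s0[180:260,150:270].mean()/s1[180:260,150:270].mean()
for name,X in [('vial',[640,393,25]),('bowl',[563,424,10]),('marker',[611,182,7]),('marker2',[694,84,7]),('timer',[282,422,25])]:
  c=cam('scene'); u,v=proj(c,X).astype(int); print(name,(u,v),abs(s0-s1)[v-8:v+8,u-8:u+8].mean().round(1))
```

```text
wood [251, 189, 24, 22, 272] ((561.2261352539062, 219.66122436523438), (31.371288299560547, 52.70814514160156), 37.02138137817383)
chip [201. 238.] 10 78.0 -42.0
chip [196. 244.] 9 78.0 -22.0
chip [189. 253.] 9 79.0 5.0
chip [184. 260.] 8 77.0 25.0
chip [178. 267.] 9 77.0 48.0
chip [190. 319.] 5 -23.0 125.0
vial (np.int64(267), np.int64(204)) 23.0
bowl (np.int64(238), np.int64(214)) 22.7
marker (np.int64(316), np.int64(240)) 33.6
marker2 (np.int64(369), np.int64(242)) 30.1
timer (np.int64(145), np.int64(246)) 22.3
```

All chips are in the pan and the lever and cover are good. The scraper, though, has been knocked about 25 mm since I set it down. I'll go over and check it.

Run:
```python
from w import *
go(560,215,210,127.6,False); go(560,215,210,127.6)
```

```text
turn -118.1 (alt 61.9) then shift [  80.2 -253.4   59. ] q6 -0.30 jaw0 9.5 pos [395.2  13.6 290.2]
turn 61.9 (alt -118.1) then shift [ 80.2 253.4 -59. ] q6 -0.30 jaw0 9.5 pos [395.2  13.6 290.2]
```

Call:
{"method": "apply_moves", "body": {"increments": [[0,0,0,0,8],[0,0,0,0,8],[0,0,0,0,8],[0,0,0,0,8],[0,0,0,0,8],[0,0,0,0,8],[0,0,0,0,8],[0,0,0,0,5.9],[0,0,40,-10,0],[0,0,40,-10,0]]}}

```text
t: 61.25
eef_pos: [446.9, 78.8, 290.7]
tcp_rot: [0.967, 1.57, 0.05]
ft_force: [-0.7, -1.6, -0.3]
opening: 0.999
```

Call:
{"method": "apply_moves", "body": {"increments": [[0,0,43,-10,0],[0,10,43,-10,0],[0,20,43,-10,0],[0,25,44,-9,0],[0,25,0,0,0],[0,0,0,0,0],[0,0,0,0,0]]}}

```text
t: 61.95
eef_pos: [558.4, 213.7, 211.3]
tcp_rot: [-1.996, 1.57, -2.91]
ft_force: [0.3, -1.0, 0.1]
opening: 0.997
```

Run:
```python
from w import *
go(560,215,210,127.6)
w=cam('wrist','w23.png'); im=np.array(w['pixels']); hsv=cv2.cvtColor(im,cv2.COLOR_RGB2HSV); print(-w['R'].T@w['t'],proj(w,[565,221,54]),proj(w,[546.6,200.8,3]))
m=cv2.inRange(hsv,(8,50,110),(24,255,255)); n,l,st,ce=cv2.connectedComponentsWithStats(m)
for i in range(1,n):
  if st[i,4]>200:
    q=np.array([onz(w,x,y,54)[:2] for y,x in zip(*np.nonzero(l==i))],np.float32); print('wood',st[i].tolist(),ce[i].round(),cv2.minAreaRect(q))
g=cv2.cvtColor(im,cv2.COLOR_RGB2GRAY)
u,v=proj(w,[555,210,10]).astype(int); print('u',list(range(u-84,u+84,7)))
for r in range(v-70,min(v+80,262),6): print(r,g[r,u-84:u+84:7].tolist())
```

```text
turn 0.0 (alt -180.0) then shift [ 1.3  2.1 -0.1] q6 1.17 jaw0 -52.4 pos [558.4 213.7 211.3]
[610.21373884 253.98455325 370.47566382] [273.08427271 194.22023641] [277.41949623 209.43303593]
wood [10, 16, 28, 38, 503] [24. 33.] ((541.6146240234375, 590.5514526367188), (49.2758674621582, 38.89741516113281), 18.256423950195312)
wood [458, 156, 34, 41, 1043] [475. 176.] ((722.1879272460938, 56.45170593261719), (45.146244049072266, 47.9041862487793), 20.326799392700195)
wood [253, 173, 49, 29, 1404] [277. 187.] ((573.0374145507812, 222.29812622070312), (27.981142044067383, 47.637184143066406), 37.667320251464844)
u [191, 198, 205, 212, 219, 226, 233, 240, 247, 254, 261, 268, 275, 282, 289, 296, 303, 310, 317, 324, 331, 338, 345, 352]
130 [214, 215, 213, 215, 214, 215, 215, 215, 215, 216, 214, 214, 215, 214, 214, 213, 214, 212, 214, 213, 214, 214, 213, 213]
136 [214, 215, 214, 215, 215, 216, 214, 215, 214, 215, 216, 216, 214, 214, 215, 215, 214, 215, 214, 212, 215, 215, 214, 216]
142 [214, 214, 213, 215, 216, 215, 215, 214, 215, 213, 216, 214, 214, 215, 214, 213, 214, 214, 214, 214, 214, 2
[... 1602 characters left out ...]
2, 215, 213, 213, 214, 214, 78, 77, 77, 74, 74, 73, 71, 69, 75, 74, 74, 212, 211, 212, 212, 192, 155]
232 [152, 156, 214, 212, 213, 213, 214, 78, 79, 76, 76, 72, 73, 73, 71, 71, 69, 104, 212, 212, 212, 197, 154, 142]
238 [156, 156, 212, 212, 214, 214, 213, 172, 77, 78, 76, 73, 73, 73, 75, 69, 71, 178, 210, 211, 201, 153, 154, 134]
244 [144, 157, 195, 212, 213, 212, 213, 215, 212, 213, 211, 140, 76, 74, 72, 75, 72, 211, 212, 172, 155, 153, 141, 136]
250 [131, 156, 155, 214, 213, 212, 211, 214, 213, 214, 212, 213, 211, 211, 208, 119, 71, 213, 178, 154, 154, 153, 135, 134]
256 [96, 153, 155, 210, 211, 213, 214, 212, 212, 214, 211, 211, 211, 213, 211, 210, 212, 178, 150, 154, 152, 135, 134, 137]
```

The scraper centre is now about (570,220), 30 mm from the mat's centre. That is still within the limit, but I'll regrip it and put it back in the middle.

Call:
{"method": "apply_moves", "body": {"increments": [[0,0,12.9,2.1,0],[0,35,0,0,0],[0,40,0,0,0],[0,40,0,0,0],[0,35,0,0,0],[0,20,0,0,0],[0,9,0,0,0],[0,0,0,0,0],[0.3,0,0,0,0],[1,0,0,0,0]]}}

```text
t: 63.0
eef_pos: [570.9, 220.2, 33.8]
tcp_rot: [1.213, 1.568, 0.299]
ft_force: [0.1, 0.2, 1.1]
opening: 0.885
```

Call:
{"method": "apply_moves", "body": {"increments": [[1,0,0,0,0],[1,0,0,0,0],[1,0,0,0,0],[1,0,0,0,0],[1,0,0,0,0],[1,0,0,0,0]]}}

```text
t: 63.6
eef_pos: [570.1, 220.1, 32.1]
tcp_rot: [2.414, 1.571, 1.5]
ft_force: [-0.1, 0.1, 0.2]
opening: 0.484
```

Run:
```python
from w import *
go(547,201,32.3,127.6); s=pose()[2]; print(s['opening']*95,s['ft_force'].round(1))
```

```text
turn 0.0 (alt -180.0) then shift [ -0.2 -29.9   1.1] q6 1.17 jaw0 -52.4 pos [570.1 220.1  32.1]
45.94527550546086 [-0.1  0.1  0.2]
```

Gripped at 45.9 mm, the rib's width. Now lift, shift back 30 mm, set down, release and retreat.

Call:
{"method": "apply_moves", "body": {"increments": [[1,-8,0,0,0],[1,0,-10,0,0],[1,0,-10,0,0],[1,0,-10,1,0],[1,4,0,0,0],[1,2,0,0,0],[1,1.6,0,0,0],[1,0,0,0,0],[0.3,0,0,0,0],[0,0,0,0,0]]}}

```text
t: 64.6
eef_pos: [547.1, 201.1, 32.5]
tcp_rot: [1.446, 1.571, 0.532]
ft_force: [0.4, 0.7, 0.2]
opening: 0.593
```

Call:
{"method": "apply_moves", "body": {"increments": [[0,0,0,0,0],[0,0,0,0,0],[0,0,0,0,0],[0,-20,0,0,0],[0,-40,0,0,0],[0,-50,0,0,0],[0,-50,0,0,0],[0,-50,0,0,0],[0,0,0,0,0],[0,0,0,0,0]]}}

```text
t: 65.6
eef_pos: [546.9, 201.0, 243.3]
tcp_rot: [1.188, 1.569, 0.274]
ft_force: [-0.3, 0.6, -0.5]
opening: 0.999
```

Run:
```python
from w import *
sump(); rest('s24.png')
w=cam('wrist','w24.png'); im=np.array(w['pixels']); hsv=cv2.cvtColor(im,cv2.COLOR_RGB2HSV)
m=cv2.inRange(hsv,(8,50,110),(24,255,255)); n,l,st,ce=cv2.connectedComponentsWithStats(m)
for i in range(1,n):
  if st[i,4]>200 and 200<ce[i][0]<350:
    q=np.array([onz(w,x,y,54)[:2] for y,x in zip(*np.nonzero(l==i))],np.float32); print('wood',st[i].tolist(),ce[i].round(),cv2.minAreaRect(q))
c=cam('scene'); g=cv2.cvtColor(np.array(c['pixels']),cv2.COLOR_RGB2GRAY)
for v in (234,237,241,245,249): print(v,g[v,396:424].tolist())
```

```text
G s -36.4 y 269.0 z 251.3 jaw -52.4 F [-0.3  0.6 -0.5] open 94.9 t 65.6
197 [235, 236, 236, 236, 236, 237, 237] [206, 207, 207, 207, 206, 208, 210]
199 [235, 235, 235, 235, 234, 234, 234] [205, 206, 205, 204, 204, 204, 205]
201 [235, 235, 235, 139, 23, 36, 110] [205, 205, 205, 113, 18, 28, 87]
203 [234, 235, 235, 39, 19, 18, 19] [204, 205, 205, 30, 15, 14, 15]
205 [234, 234, 235, 137, 16, 17, 18] [203, 205, 205, 110, 13, 12, 13]
207 [234, 235, 235, 234, 227, 222, 95] [203, 205, 205, 205, 193, 186, 75]
209 [234, 234, 235, 235, 235, 235, 235] [204, 204, 205, 205, 206, 206, 204]
211 [235, 235, 234, 235, 235, 236, 235] [205, 204, 204, 205, 205, 207, 205]
wood [252, 181, 46, 26, 1163] [275. 193.] ((550.3090209960938, 204.11935424804688), (27.556209564208984, 48.80681228637695), 37.62417984008789)
234 [91, 87, 72, 62, 62, 27, 20, 20, 22, 24, 25, 29, 30, 35, 35, 32, 28, 28, 27, 34, 32, 45, 51, 74, 77, 77, 76, 84]
237 [91, 72, 70, 68, 39, 22, 20, 21, 21, 21, 20, 21, 20, 21, 20, 21, 20, 21, 22, 23, 23, 18, 25, 71, 76, 126, 124, 124]
241 [92, 73, 69, 65, 28, 21, 20, 21, 21, 20, 20, 20, 21, 20, 20, 20, 20, 20, 20, 18, 17, 16, 56, 74, 76, 126, 132, 133]
245 [74, 70, 65, 39, 23, 21, 20, 21, 20, 20, 19, 21, 20, 20, 21, 21, 20, 21, 20, 19, 16, 26, 73, 78, 77, 127, 132, 133]
249 [164, 106, 79, 30, 20, 21, 21, 20, 21, 20, 19, 19, 20, 20, 20, 20, 20, 20, 21, 18, 14, 55, 73, 75, 75, 123, 130, 131]
```

The scraper is back on the mat (about 546,201). The lever bar matches its rest pixels, the cover handle is unmoved, and the gripper is clear. Handing in.

```bash
python3 -c "
from cell import env; print(env.job_done())"
```

```text
the job is handed in; nothing more can be done
None
```

I finished all three parts of the task and handed the job in. No verdict came back, so the checks below are my own measurements.

- **Chips:** Two strokes with the scraper block pushed all five into the pan. A later top picture still shows them there, about 78 mm along the plate's x. The pad contact was always on the block's rib.
- **Scraper block:** It was knocked about 30 mm aside during the run, so I gripped it again and stood it back near the middle of the mat. The last wrist picture puts it about 1 mm from the spot I aimed for.
- **Cover:** The tool could only turn about its vertical axis, so I tilted the cover by pressing its edge on the sump's lip.
    - It over-tilted to about 36°. I then opened the jaws slightly and let it swing down onto the ledges.
    - While I was working it in, the tool pressed down with about 31 N once, either on the lip or on a ledge.
    - It measured level (79.1 mm wide at one end, 79.0 at the other). It reads about 5 mm off centre along the sump, inside the 8 mm limit, and the handle had not moved at the end.
- **Lever:** I made five full pulls and slow returns, two more than asked, because the first and third pulls gave no clear force rise at the bottom stop. Pulls 2, 4 and 5 clearly reached it. In the final picture the bar is back on its rest pixels.

**Less certain:**
- The bar crept in the pads during strokes, so I judged its position from pictures and force.
- I did not measure the other bench objects at the end. The one brightness comparison I ran was unusable because the lighting had changed, though I never worked close to them.

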